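# Stack the filter plates in the screw press and clamp them

### The arm

A 7-joint arm with a two-finger parallel gripper is mounted at the origin on a cart in front of the work surface, level with it; the furniture and walls round the work are solid. World frame = base frame: x ahead of the robot, y to its left, z up, the work surface at z = 0. Lengths are in m, angles in rad, forces in N, time in s.
With the tool pointing down it reaches from about 0.4 to 0.85 m from the base axis. Payload 10.4 kg.
Tool frame: the origin (TCP) lies midway between the tips of the shut fingers; the grasp point (between the pads) lies 19 mm behind it; z points along the fingers, y is the direction in which the jaws open and shut (so a half turn about z gives the same grasp; the last joint's range is limited). The gripper opens to 85 mm and grips with 20 to 120 N. Pads are 22 mm wide; open, the fingers measure 114 mm over their backs; the gripper's body (76 mm by 85 mm) begins 54 mm behind the grasp point. The pads swing forward as they close: fully open they stand 13 mm farther back than shut.
Start: joints at [-1.157, 0.332, -0.065, 1.46, 0.022, 1.35, -0.088], TCP at [0.264, 0.566, 0.231] pointing down, gripper open.
Joint ranges: [-2.6, 2.6], [-0.5, 2.12], [-1.47, 1.34], [0.16, 2.42], [-1.27, 4.41], [0.06, 2.06], [-2.6, 2.6]. Speed limits (rad/s): [2.22, 2.22, 2.79, 2.79, 3.14, 3.14, 3.14].

### API

Orientations are given as a unit quaternion [x, y, z, w].
In Python, from workcell import manip, camera, camera_info, workorder, nets gives the robot as it stands.
- The arm moves only by the tool apply_moves, never from a script. Its argument "commands" is a list of rows, each a list of 5 numbers: the shift along the tool's x, y, z in m, then the turn about the tool's z in degrees, then the gripper command: -1 is fully open, 1 is shut, values between are in proportion. A call has 1 to 5 rows; each row shifts and turns the pose as measured when the row begins, along the tool's axes as they then stand; what a row does not reach is not made up. A row lasts 1/12 s, in which the tool goes at most 41.7 mm and 7.16 degrees, less where a joint would pass 70% of its speed; a pose out of reach is approached as far as the arm can. A call is refused whole if a number of a shift passes 0.0417 or a number of a turn 7.16, either way. A call with a gripper value outside its range is refused whole. The fingers move at their own pace and stop on an object; "squeeze" is the grip in N (left out, the last holds). Time passes only in rows, so rows that do not move let the fingers close. It gives the time, the measured TCP pose, the force and the opening at its end, in the units of the state.
- manip.get_obs(): the state, without advancing time (a new reading comes with each control period).
- camera(name): name is "side" or "top" or "wrist"; returns (picture, depth): 384x512x3 uint8, red, green, blue; 384x512 float32, m along the optical axis (not along the pixel's ray), 0 where there is no reading.
- camera_info(name): a dict with "camera_matrix" (3x3 intrinsics, pixels), "xyz" and "rotation" of the camera in the world; the wrist camera has in their place "T_tool_cam" (4x4, takes a point from camera to tool coordinates, whose origin is the TCP and whose axes are the flange's). Camera axes: x right, y down, z forward; pixel columns grow to the right and rows downward; lengths in m; the calibration is good to about 2 mm. A picture is of the moment at which its call begins: read the wrist's pose just before it. camera_info takes no time and is no camera call.
- workorder.hand_in(): hands the job in, once; it reports no verdict.
Trained networks look in the newest picture that a camera, given by its name, has taken for a name from the list of things; names that differ only in an ending like _2 or _b are one class to them, and where a whole thing is asked for, a point or a joint stands for the part that bears it (a point fixed in the world has none). Each returns a list of dicts, best first, with "conf" (0 to 1); they miss things now and then, are a little off and sometimes report something else, mostly with a low value. They report only what shows in the picture. A call takes as long as a camera call.
- nets.look_for(camera, thing): "rect" ([left, top, width, height] in pixels, round what is visible of it).
- nets.place_of(camera, thing): "xy" ([column, row] in pixels: a listed point, or the origin of a listed thing).
The state is a dict: "clock": time; "joint_pos": joint angles; "joint_velocities": joint speeds; "tau": joint torques, N m; "position": TCP position; "ee_rot": TCP orientation; "ft_force": force on the tool from outside, world axes, zero at the start; "torque": the same for the moment, N m; "grip_width": opening from 0.0 (shut) to 1.0 (fully open).
Only numpy, scipy, OpenCV 4.12 (cv2) and the standard library are available. Lean on these libraries where they do the work, as an engineer would, in place of code of your own. Each camera call takes 0.05 s, during which the arm holds its last target. There are 200 camera calls.

### The job

Pick up every filter plate lying on the worktop and slide it flat and lengthways through the open mouth of the small screw press, fully home between the cheeks against the back stop, one on top of another. When all the plates are in, wind the crank clockwise until the pad comes down on the stack, then snug it up by feel so that it grips firmly without being forced, and let go. Leave the other things on the worktop where they stand.

Things in the scene. Friction and masses are not known exactly. Their poses are not given: they have to be found in the camera images.
- press: Small fixed steel screw press, about 200 mm high with its crank. Origin at worktop level under the centre of a fully home plate; x points from the mouth in to the back stop, z up. In its frame (mm): plate floor at z = 12, x = 0 to 90, with a 40 wide tongue of the same height in front, x = -100 to 0, narrower than a plate, so fingers pass beside it. Back stop face at x = 75.5.
- screw_axis (a point): Point on the vertical axis of the press screw, at the height of the middle of the crank knob (174.5 mm above the worktop); 45 mm inwards (+x of the press) from the press origin. Hub on the axis: 28 mm across, top at z = 155.
- knob_mid (a point): Middle of the upright round black crank knob (22 mm across, 51 tall, z = 148.5 to 199.5; spins freely on its pin). It circles the screw axis at radius 55 mm and at constant height; the hand can hold it without turning the wrist.
- press_screw (a joint): Turn of the crank, rad; grows clockwise from above and lowers the pad 5 mm per rad. 0: crank points to press +x (away from the mouth). Range -1.5 to 12. Takes about 5.5 N at the knob; stays where left (springs back to about 60 N if tighter). Once the pad is on the work its spring adds about 100 N of clamping and 9 N at the knob per further rad; firm but unforced is 0.3 to 1 rad past touching.
- press_pad: Round black rubber pad under the screw, 44 mm across; origin at the centre of its lower face, which is 76 mm above the worktop when joint press_screw is 0, and 5 mm lower for each rad. It stops at the stack, whose top is at 12 + 12 x (number of plates) mm.
- tub_a: Sauce tub with lid, 66x73x37 mm, a bystander; origin at the centre of its underside.
- tub_b: Another such sauce tub, a bystander.
- tin: Round food tin, 57 mm across, 72 tall, a bystander; origin at the centre of its underside.
- plate_0_mid (a point): Centre of a flat metal filter plate, 150 (its x) x 60 (its y) x 12 mm (its z), about 0.16 kg, with dark ribs across both faces; three or four such plates, all alike, lie flat on the worktop at the start; either end may go in first.
- plate_1_mid (a point): Centre of a flat metal filter plate, 150 (its x) x 60 (its y) x 12 mm (its z), about 0.16 kg, with dark ribs across both faces; three or four such plates, all alike, lie flat on the worktop at the start; either end may go in first.
- plate_2_mid (a point): Centre of a flat metal filter plate, 150 (its x) x 60 (its y) x 12 mm (its z), about 0.16 kg, with dark ribs across both faces; three or four such plates, all alike, lie flat on the worktop at the start; either end may go in first.
- plate_3_mid (a point): Centre of a flat metal filter plate, 150 (its x) x 60 (its y) x 12 mm (its z), about 0.16 kg, with dark ribs across both faces; three or four such plates, all alike, lie flat on the worktop at the start; either end may go in first.
- press_mouth (a point): Mouth of the press, on its floor, 12 mm above the press origin (same axes). Two cheeks start here, inner faces 63 mm apart (y = +-31.5) from x = 2 to 75 mm, tops 66 mm above the worktop; lips in front flare to about 85 mm apart at x = -25. Open above from here outwards. A lone plate sticks out 75 mm here when home.
- press_bridge (a point): Centre of the grey crossbar over the stack: 40 (x) x 132 (y) x 22 mm, underside 111 mm above the worktop, on two uprights 16 mm thick at its ends; 45 mm inwards from the press origin. The crank turns above it.

How it is judged:
On the way, in this order (a step that is already met when the one before it is completed fails the run):
1. every plate lies flat in the press, fully home (x of plate_0_mid in the frame of press between -0.006 and 0.006 m and y of plate_0_mid in the frame of press between -0.006 and 0.006 m and z of plate_0_mid in the frame of press between 0.012 and 0.06 m and angle between the z axis of each of plate_0_mid, plate_1_mid, plate_2_mid, plate_3_mid and the z axis of press, either way round below 0.06 rad and angle between the x axis of each of plate_0_mid, plate_1_mid, plate_2_mid, plate_3_mid and the x axis of press, either way round below 0.08 rad and x of plate_1_mid in the frame of press between -0.006 and 0.006 m and y of plate_1_mid in the frame of press between -0.006 and 0.006 m and z of plate_1_mid in the frame of press between 0.012 and 0.06 m and x of plate_2_mid in the frame of press between -0.006 and 0.006 m and y of plate_2_mid in the frame of press between -0.006 and 0.006 m and z of plate_2_mid in the frame of press between 0.012 and 0.06 m and x of plate_3_mid in the frame of press between -0.006 and 0.006 m and y of plate_3_mid in the frame of press between -0.006 and 0.006 m and z of plate_3_mid in the frame of press between 0.012 and 0.06 m), for 0.2 s.
2. the pad grips the stack (all of step 1 and contact force between press_pad and anything else above 12 N), for 0.3 s.
At the end, for the whole second after the job is handed in: Every plate present lies flat in the press within 6 mm of fully home (and within 0.08 rad of straight), stacked, and the pad presses on the stack with more than 12 N, the screw at rest (all of step 2 and velocity of joint press_screw between -0.05 and 0.05 rad/s); the robot touches nothing.
It fails at once if the pad is forced down with more than 150 N (contact force between press_pad and anything else above 150 N).
It fails at once if a bystander is shoved more than 6 cm or knocked over (distance of tub_a from where it was at the start of the episode above 0.06 m or angle between tub_a's own z axis and vertical above 0.6 rad).
It fails at once if a bystander is shoved more than 6 cm or knocked over (distance of tub_b from where it was at the start of the episode above 0.06 m or angle between tub_b's own z axis and vertical above 0.6 rad).
It fails at once if a bystander is shoved more than 6 cm or knocked over (distance of tin from where it was at the start of the episode above 0.06 m or angle between tin's own z axis and vertical above 0.6 rad).
Of plate_0, plate_1, plate_2, plate_3 only 3 to 4 are there at a start; the rules pass over those that are not, and their reading is None.
At some moment in a run one of plate_0, plate_1, plate_2, plate_3 may be knocked a few centimetres aside while the robot is not near it.
It also fails if it takes over 210 s, if anything falls off the work surface, if the arm or the gripper's body presses on something with over 40 N, if the wrist force passes 120 N, or if a joint passes its speed limit or range.

## Working session

There is one attempt and no reset: what is moved stays moved. The work goes in short steps, Python scripts to look and compute and a tool call to move; the robot and the scene stay as the last step left them, time stands still between calls to the robot, and variables do not carry over. Pictures are saved under pics/ and viewed, about 12 in all and at most 16, crops included, and the job is handed in when it is done.

Besides the shell and the picture viewer there is one more tool, called after "Call:" by a JSON object that holds its "name" and its "arguments", one argument or row to a line. apply_moves: Moves the arm, as the interface text tells. Its arguments: {"type":"object","properties":{"commands":{"type":"array","items":{"type":"array","items":{"type":"number"}}},"squeeze":{"type":"number"}},"required":["commands"]}

```bash
ls; mkdir -p pics; python3 - <<'E'
from workcell import manip,camera,camera_info,nets
import cv2,numpy as np
np.set_printoptions(precision=4,suppress=True)
print(manip.get_obs())
ims=[]
for n in ["top","side"]:
    p,d=camera(n); np.savez(f"{n}0.npz",p=p,d=d,); ci=camera_info(n); print(n,ci)
    cv2.imwrite(f"pics/{n}0.png",p[:,:,::-1])
    for t in ["plate_0_mid","press","screw_axis","knob_mid","press_mouth","press_bridge","tub_a","tin"]:
        print(n,t,[(np.round(r["xy"]).tolist(),round(r["conf"],2)) for r in nets.place_of(n,t)][:6])
E
```

```text
pics
{'clock': 0.0, 'joint_pos': array([-1.1566,  0.3329, -0.0647,  1.461 ,  0.0216,  1.3499, -0.0885]), 'joint_velocities': array([ 0.    , -0.0022, -0.0001,  0.0012, -0.0007,  0.0005,  0.0003]), 'tau': array([ -0.0014, -62.5451,   0.0483, -39.1612,   0.0161,   0.0099,
         0.    ]), 'position': array([0.2643, 0.566 , 0.2305]), 'ee_rot': array([ 0.2167,  0.9762, -0.0007, -0.0001]), 'ft_force': array([-1.0966,  0.6733, -0.2038]), 'torque': array([-0.0089, -0.0452,  0.0013]), 'grip_width': 0.9999502976435376}
top {'camera_matrix': array([[384.6197,   0.    , 257.1693],
       [  0.    , 384.6197, 192.4672],
       [  0.    ,   0.    ,   1.    ]]), 'xyz': array([0.4188, 0.0324, 1.319 ]), 'rotation': array([ 0.709 , -0.7041,  0.0307, -0.0242])}
top plate_0_mid [([154.0, 214.0], 0.87)]
top press [([291.0, 190.0], 0.65)]
top screw_axis [([311.0, 177.0], 0.75)]
top knob_mid []
top press_mouth [([290.0, 188.0], 0.77)]
top press_bridge [([313.0, 179.0], 0.62)]
top tub_a [([145.0, 169.0], 0.69), ([181.0, 250.0], 0.63)]
top tin [([245.0, 138.0], 0.54)]
side {'camera_matrix': array([[346.7671,   0.    , 256.3361],
       [  0.    , 346.7671, 195.6374],
       [  0.    ,   0.    ,   1.    ]]), 'xyz': array([ 0.1095, -0.5948,  0.7507]), 'rotation': array([ 0.8688, -0.2622,  0.125 , -0.4011])}
side plate_0_mid [([187.0, 170.0], 0.58)]
side press [([285.0, 252.0], 0.76), ([302.0, 223.0], 0.34)]
side screw_axis [([306.0, 211.0], 0.73), ([239.0, 185.0], 0.55)]
side knob_mid [([328.0, 218.0], 0.72)]
side press_mouth []
side press_bridge [([304.0, 224.0], 0.62)]
side tub_a [([164.0, 198.0], 0.67), ([217.0, 157.0], 0.49), ([238.0, 184.0], 0.23)]
side tin [([296.0, 199.0], 0.91)]
```

```bash
python3 - <<'E'
import cv2,numpy as np
a=cv2.imread("pics/top0.png")[90:330,60:400]; cv2.imwrite("pics/top0c.png",cv2.resize(a,None,fx=2.3,fy=2.3,interpolation=cv2.INTER_CUBIC))
b=cv2.imread("pics/side0.png")[110:310,100:400]; cv2.imwrite("pics/side0c.png",cv2.resize(b,None,fx=2.6,fy=2.6,interpolation=cv2.INTER_CUBIC))
E
```

```text
(no output)
```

View pics/top0c.png

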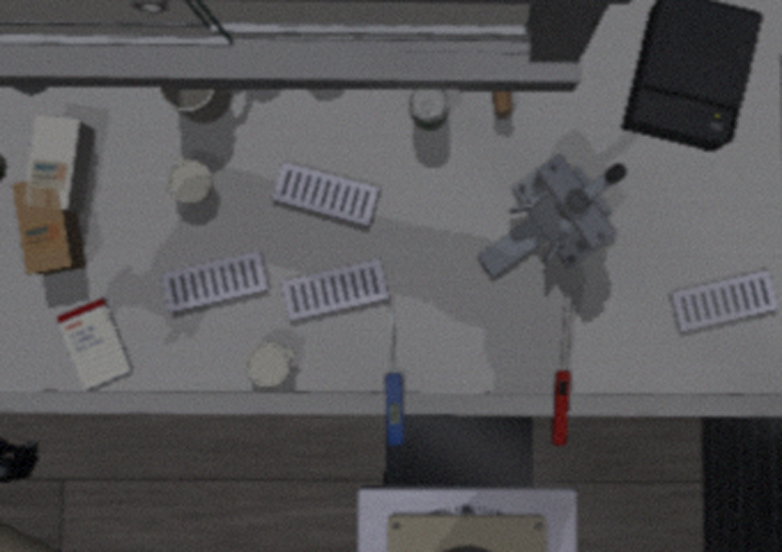

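View pics/side0c.png

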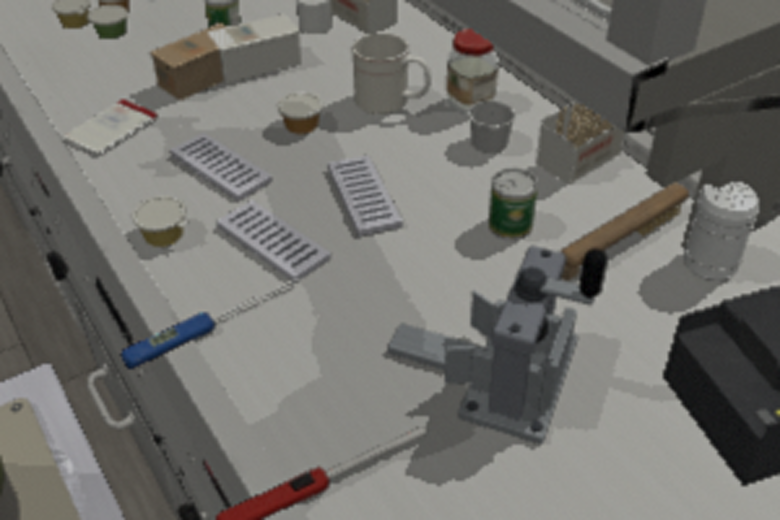

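Top crop: four plates (crop px ~(325,193), (215,282), (335,290), (723,300)); press at ~(555,215), mouth and tongue to lower left, crank pointing away from mouth at (615,173). Now measuring by depth.

```bash
cat > h.py <<'E'
import numpy as np,cv2
from scipy.spatial.transform import Rotation as R
from workcell import manip,camera,camera_info,nets
np.set_printoptions(precision=4,suppress=True)
def rot(r):
    r=np.asarray(r,float); return r if r.shape==(3,3) else R.from_quat(r).as_matrix()
def campose(n,obs=None):
    ci=camera_info(n); K=np.array(ci["camera_matrix"])
    if n=="wrist":
        T=np.eye(4);T[:3,:3]=rot(obs["ee_rot"]);T[:3,3]=obs["position"];T=T@np.array(ci["T_tool_cam"])
        return K,T[:3,:3],T[:3,3]
    return K,rot(ci["rotation"]),np.array(ci["xyz"])
def cloud(d,K,Rm,t):
    v,u=np.mgrid[:d.shape[0],:d.shape[1]]
    P=np.stack([(u-K[0,2])/K[0,0]*d,(v-K[1,2])/K[1,1]*d,d],-1)
    W=P@Rm.T+t; W[d==0]=np.nan; return W
def ray(uv,z,K,Rm,t):
    r=Rm@np.linalg.solve(K,[uv[0],uv[1],1]); return t+r*(z-t[2])/r[2]
def plates(p,d,K,Rm,t,show=True,zlo=.006,zhi=.018):
    W=cloud(d,K,Rm,t); m=((W[...,2]>zlo)&(W[...,2]<zhi)).astype(np.uint8)
    m=cv2.morphologyEx(m,cv2.MORPH_CLOSE,np.ones((3,3))); n,l,s,c=cv2.connectedComponentsWithStats(m)
    out=[]
    for i in range(1,n):
        if s[i,4]<300: continue
        xy=W[l==i][:,:2]; xy=xy[~np.isnan(xy[:,0])]
        r=cv2.minAreaRect((xy*1000).astype(np.float32)); b=cv2.boxPoints(r)
        e=max([b[1]-b[0],b[2]-b[1]],key=np.linalg.norm); a=np.degrees(np.arctan2(e[1],e[0]))%180
        out.append((np.array(r[0]),sorted(r[1]),a,s[i,4]))
        if show: print("rect c",np.round(r[0],1),"size",np.round(sorted(r[1]),1),"ang",round(a,1),s[i].tolist())
    return out
def st():
    o=manip.get_obs(); M=rot(o["ee_rot"]); yaw=np.degrees(np.arctan2(M[1,0],M[0,0]))
    print("t%.2f"%o["clock"],"pos",np.round(o["position"],4),"xyaw %.2f"%yaw,"F",np.round(o["ft_force"],1),"w %.3f"%o["grip_width"]); return o,M
def todo(x,y,z,yaw):
    "remaining shift in tool axes (mm) and turn about tool z (deg); yaw of tool x in world"
    o,M=st(); dl=M.T@(np.array([x,y,z])-o["position"]); cur=np.degrees(np.arctan2(M[1,0],M[0,0]))
    dw=-(yaw-cur); print("shift mm",np.round(dl*1000,1),"turn about tool z",round((dw+180)%360-180,1))
E
python3 - <<'E'
from h import *
for n in ["top","side"]:
    z=np.load(n+"0.npz"); c=campose(n); W=cloud(z["d"],*c); print(n,"table z",np.nanmedian(W[...,2][(abs(W[...,2])<.03)]))
    plates(z["p"],z["d"],*c)
z=np.load("top0.npz"); c=campose("top"); W=cloud(z["d"],*c)
# press: points by height, around
ctr=ray([300,185],.05,*c); m=np.linalg.norm(W[...,:2]-ctr[:2],axis=-1)<.17
for lo,hi in [(.1,.145),(.125,.14),(.146,.165),(.19,.21)]:
    q=W[m&(W[...,2]>lo)&(W[...,2]<hi)]; 
    if len(q)>4:
        r=cv2.minAreaRect((q[:,:2]*1000).astype(np.float32)); print(lo,hi,len(q),q.mean(0),r)
for t,uv,h in [("axis",[311,177],.1745),("bridge",[313,179],.122),("mouth",[290,188],.012),("tin",[245,138],0),("tubA",[145,169],0),("tubB",[181,250],0)]: print(t,ray(uv,h,*c))
M=rot(manip.get_obs()["ee_rot"]); print(M)
E
```

```text
top table z 0.0005835931738723543
rect c [ 554.8 -616.8] size [  11.9 1323.3] ang 0.0 [436, 0, 15, 384, 824]
rect c [579.  213.2] size [ 69.4 165.8] ang 74.6 [178, 160, 47, 30, 782]
rect c [517.9 -83. ] size [ 64.1 141.2] ang 124.0 [268, 175, 42, 35, 576]
rect c [453.1 371.4] size [ 69. 155.] ang 100.4 [130, 199, 48, 27, 798]
rect c [440.2 195.8] size [ 73.4 151. ] ang 100.8 [183, 202, 46, 28, 799]
rect c [ 429.  -381.6] size [ 60.1 158.5] ang 103.6 [352, 207, 48, 27, 787]
rect c [ 264.2 -285.2] size [206.2 386.7] ang 67.4 [290, 219, 122, 65, 619]
rect c [353.5 545.3] size [ 74.8 129.1] ang 23.4 [85, 220, 32, 41, 746]
rect c [29.4 -1.7] size [180.3 249.9] ang 92.5 [226, 311, 75, 60, 1962]
side table z 0.0017221961008362374
rect c [ 737.3 1741.4] size [ 446.1 1107.7] ang 88.3 [92, 26, 76, 43, 548]
rect c [362.3 550. ] size [ 78.1 116.7] ang 23.2 [124, 148, 37, 22, 368]
rect c [1282.9 -179.4] size [ 12.6 344.3] ang 89.9 [422, 151, 90, 51, 318]
rect c [414.7 228.5] size [221.5 431.8] ang 59.1 [146, 161, 81, 91, 1457]
rect c [585.5 212.7] size [ 62.6 155.5] ang 76.5 [226, 170, 29, 30, 52
[... 434 characters left out ...]
0029296875)
0.125 0.14 466 [ 0.5592 -0.1425  0.133 ] ((559.85400390625, -143.70465087890625), (131.4837188720703, 40.55009841918945), 34.34665298461914)
0.146 0.165 123 [ 0.5681 -0.1551  0.1514] ((568.2709350585938, -158.47084045410156), (26.148550033569336, 61.18244552612305), 29.73004150390625)
0.19 0.21 42 [ 0.5917 -0.1878  0.1977] ((591.233642578125, -187.71714782714844), (19.08543586730957, 19.307449340820312), 55.321815490722656)
axis [ 0.5556 -0.139   0.1745]
bridge [ 0.5556 -0.1531  0.122 ]
mouth [ 0.5366 -0.0914  0.012 ]
tin [0.7111 0.0641 0.    ]
tubA [0.5998 0.4077 0.    ]
tubB [0.3237 0.2778 0.    ]
[[-0.9061  0.423   0.    ]
 [ 0.423   0.9061  0.0001]
 [ 0.      0.0001 -1.    ]]
```

```bash
cat >> h.py <<'E'
def plan(x,y,z,yaw,n=None):
    o,M=st(); d=np.array([x,y,z])/1000-o["position"]; cur=np.degrees(np.arctan2(M[1,0],M[0,0]))
    w=(-(yaw-cur)+180)%360-180
    n=n or int(max(np.ceil(abs(d).max()/.036),np.ceil(abs(w)/6.8),1)); print("n",n,"dist",np.round(d*1000,1),"turn %.1f"%w)
    for k in range(n):
        a=np.radians(cur-w*k/n); print(np.round([ (d[0]*np.cos(a)+d[1]*np.sin(a))/n,(d[0]*np.sin(a)-d[1]*np.cos(a))/n,-d[2]/n],4).tolist(),round(w/n,2))
E
python3 -c "
from h import *
plan(443.6,422.5,100,100.4)"
```

```text
t0.90 pos [0.2644 0.5663 0.2314] xyaw 154.97 F [-0.  -0.2 -0.3] w 1.002
n 9 dist [ 179.2 -143.8 -131.4] turn 54.6
[-0.0248, -0.0061, 0.0146] 6.06
[-0.0253, -0.0034, 0.0146] 6.06
[-0.0255, -0.0007, 0.0146] 6.06
[-0.0255, 0.002, 0.0146] 6.06
[-0.0251, 0.0047, 0.0146] 6.06
[-0.0245, 0.0073, 0.0146] 6.06
[-0.0236, 0.0098, 0.0146] 6.06
[-0.0224, 0.0123, 0.0146] 6.06
[-0.021, 0.0146, 0.0146] 6.06
```

Call:
{"name": "apply_moves", "arguments": {
  "commands": [
    [-0.025,-0.006,0.0146,6.1,-1],
    [-0.025,-0.0034,0.0146,6.1,-1],
    [-0.0255,-0.0007,0.0146,6.1,-1],
    [-0.0255,0.002,0.0146,6.1,-1],
    [-0.025,0.005,0.0146,6.1,-1]
  ],
  "squeeze": 70
}}

```text
clock: 1.32
position: [0.361, 0.4911, 0.1594]
ee_rot: [0.469, 0.883, 0.004, -0.002]
ft_force: [0.4, 0.6, -0.0]
grip_width: 1.001
```

Call:
{"name": "apply_moves", "arguments": {
  "commands": [
    [-0.0245,0.007,0.0146,6.1,-1],
    [-0.0236,0.01,0.0146,6.1,-1],
    [-0.0224,0.012,0.0146,6.1,-1],
    [-0.021,0.0146,0.0146,6.1,-0.9],
    [0,0,0,0,-0.9]
  ]
}}

```text
clock: 1.73
position: [0.4465, 0.4168, 0.0954]
ee_rot: [0.658, 0.753, 0.003, -0.002]
ft_force: [1.2, -0.3, -0.2]
grip_width: 0.948
```

```bash
python3 -c "
from h import *
plan(443.6,422.5,100,100.4)
o=manip.get_obs();p,d=camera('wrist');c=campose('wrist',o);cv2.imwrite('pics/w1.png',p[:,:,::-1])
plates(p,d,*c)
p,d=camera('top');plates(p,d,*campose('top'))
"
```

```text
t1.73 pos [0.4465 0.4168 0.0954] xyaw 97.71 F [ 1.2 -0.3 -0.2] w 0.948
n 1 dist [-2.9  5.7  4.6] turn -2.7
[0.0061, -0.0021, -0.0046] -2.69
rect c [362.4 541.4] size [ 57.1 116.9] ang 22.3 [80, 0, 171, 80, 9415]
rect c [502.2 572.1] size [ 4.3 61.8] ang 8.4 [316, 0, 84, 7, 326]
rect c [586.6 571.4] size [ 6.  71.7] ang 170.1 [423, 0, 89, 34, 863]
rect c [451.5 374. ] size [ 60.2 150.7] ang 103.6 [211, 153, 82, 158, 10018]
rect c [617.6 260.5] size [20.  44.2] ang 82.7 [387, 337, 27, 38, 525]
rect c [ 553.9 -617.2] size [  13.2 1324.4] ang 0.0 [436, 0, 15, 384, 769]
rect c [583.3 211.6] size [ 60.4 149.3] ang 75.2 [179, 160, 46, 28, 768]
rect c [ 514.5 -114.8] size [106.2 191.7] ang 122.6 [268, 175, 61, 37, 704]
rect c [453.4 366.8] size [ 75.9 163.5] ang 103.0 [131, 198, 49, 30, 823]
rect c [446.4 192.6] size [ 69.9 160.2] ang 103.0 [183, 202, 46, 28, 800]
rect c [ 429.2 -383. ] size [ 71.4 157.9] ang 109.0 [352, 204, 47, 30, 798]
rect c [ 284.6 -196.1] size [188.1 251.8] ang 54.5 [297, 219, 71, 65, 474]
rect c [320.6 104.2] size [ 40.  209.4] ang 175.2 [225, 220, 13, 64, 302]
rect c [37.1 -1.5] size [161.9 247.2] ang 88.6 [226, 314, 75, 51, 1903]
```

View pics/w1.png

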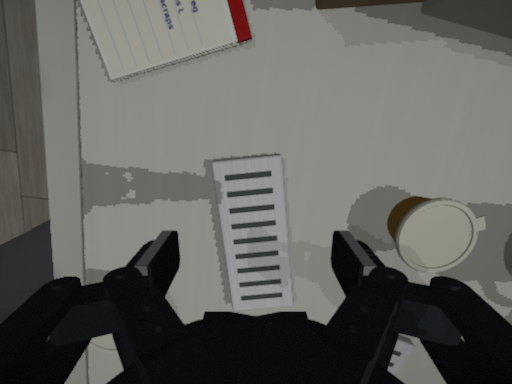

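Call:
{"name": "apply_moves", "arguments": {
  "commands": [
    [0.0086,-0.006,0.02,-5.9,-0.9],
    [0,0,0.025,0,-0.9],
    [0,0,0.02,0,-0.9],
    [0,0,0.008,0,-0.9],
    [0,0,0,0,-0.9]
  ]
}}

```text
clock: 2.25
position: [0.4334, 0.4385, 0.0273]
ee_rot: [0.606, 0.795, 0.009, -0.005]
ft_force: [0.4, -0.4, 0.5]
grip_width: 0.95
```

```bash
python3 -c "
from h import *
plan(439.3,424.5,-1,103.6)"
```

```text
t2.25 pos [0.4334 0.4385 0.0273] xyaw 105.38 F [ 0.4 -0.4  0.5] w 0.950
n 1 dist [  5.9 -14.  -28.3] turn 1.8
[-0.0151, 0.002, 0.0283] 1.78
```

Call:
{"name": "apply_moves", "arguments": {
  "commands": [
    [0,0,0,0,-0.9],
    [0,0,0,0,-0.9]
  ]
}}

```text
clock: 2.42
position: [0.4326, 0.4403, 0.0289]
ee_rot: [0.605, 0.796, 0.009, -0.005]
ft_force: [-0.1, 0.3, 0.6]
grip_width: 0.948
```

```bash
python3 -c "
from h import *
plan(439.3,424.5,-1,103.6); print(rot(manip.get_obs()['ee_rot'])[:,2])"
```

```text
t2.42 pos [0.4326 0.4403 0.0289] xyaw 105.54 F [-0.1  0.3  0.6] w 0.948
n 1 dist [  6.7 -15.8 -29.9] turn 1.9
[-0.017, 0.0022, 0.0299] 1.94
[ 0.0035  0.0207 -0.9998]
```

Call:
{"name": "apply_moves", "arguments": {
  "commands": [
    [-0.01,0,0.0,0,-0.9]
  ]
}}

```text
clock: 2.5
position: [0.4345, 0.4332, 0.03]
ee_rot: [0.604, 0.797, 0.011, -0.005]
ft_force: [-0.4, 0.5, 0.7]
grip_width: 0.95
```

Call:
{"name": "apply_moves", "arguments": {
  "commands": [
    [0,0,0.0,0,-0.9]
  ]
}}

```text
clock: 2.58
position: [0.4361, 0.4313, 0.031]
ee_rot: [0.604, 0.797, 0.011, -0.005]
ft_force: [0.4, -0.7, 0.1]
grip_width: 0.952
```

Call:
{"name": "apply_moves", "arguments": {
  "commands": [
    [0,0,0.0,0,-0.9]
  ]
}}

```text
clock: 2.67
position: [0.4365, 0.4314, 0.0321]
ee_rot: [0.605, 0.796, 0.012, -0.005]
ft_force: [-0.8, 0.5, 0.2]
grip_width: 0.949
```

```bash
python3 -c "
from h import *
plan(439.3,424.5,-1,103.6); print(rot(manip.get_obs()['ee_rot'])[:,2])"
```

```text
t2.67 pos [0.4365 0.4314 0.0321] xyaw 105.61 F [-0.8  0.5  0.2] w 0.949
n 1 dist [  2.8  -6.9 -33.1] turn 2.0
[-0.0074, 0.0008, 0.0331] 2.01
[ 0.0065  0.0244 -0.9997]
```

```bash
cat >> h.py <<'E'
def tilt():
    o,M=st(); print("  tilt tool-z world xy mrad",np.round(M[:2,2]*1000,1),"in tool x,y:",np.round((M.T@[0,0,-1])[:2]*-1000,1),"j",np.round(o["joint_pos"],3),"jv",np.round(o["joint_velocities"],3))
E
python3 -c "
from h import *
tilt()
for i in range(4): camera('wrist'); tilt()"
```

```text
t2.67 pos [0.4365 0.4314 0.0321] xyaw 105.61 F [-0.8  0.5  0.2] w 0.949
  tilt tool-z world xy mrad [ 6.5 24.4] in tool x,y: [21.8 12.8] j [-0.955  0.474  0.133  1.719 -0.09   0.932 -0.511] jv [ 0.021 -0.02   0.017  0.009  0.012  0.005  0.008]
t2.72 pos [0.437  0.431  0.0321] xyaw 105.57 F [ 0.3 -0.2  0.8] w 0.954
  tilt tool-z world xy mrad [ 6.8 24.1] in tool x,y: [21.4 13.1] j [-0.954  0.474  0.134  1.719 -0.09   0.932 -0.511] jv [-0.     0.01   0.001 -0.002  0.003 -0.002 -0.003]
t2.77 pos [0.4368 0.4311 0.0319] xyaw 105.57 F [0.4 0.1 1.2] w 0.952
  tilt tool-z world xy mrad [ 6.6 23.9] in tool x,y: [21.2 12.8] j [-0.954  0.474  0.134  1.719 -0.09   0.931 -0.511] jv [-0.006  0.008 -0.007 -0.    -0.002 -0.001 -0.001]
t2.82 pos [0.4365 0.4312 0.0316] xyaw 105.60 F [-0.2 -0.1 -0.8] w 0.947
  tilt tool-z world xy mrad [ 6.3 23.7] in tool x,y: [21.2 12.4] j [-0.955  0.475  0.133  1.719 -0.09   0.931 -0.511] jv [-0.004  0.007 -0.006  0.002 -0.     0.    -0.   ]
t2.87 pos [0.4363 0.4313 0.0314] xyaw 105.61 F [ 0.3  0.6 -0.3] w 0.950
  tilt tool-z world xy mrad [ 5.9 23.5] in tool x,y: [21.1 12. ] j [-0.955  0.475  0.133  1.719 -0.09   0.931 -0.511] jv [-0.003  0.003 -0.004  0.003  0.001 -0.002  0.001]
```

Call:
{"name": "apply_moves", "arguments": {
  "commands": [
    [-0.007,0.001,0.02,2,-0.9]
  ]
}}

```text
clock: 2.95
position: [0.4402, 0.4286, 0.0146]
ee_rot: [0.617, 0.786, 0.014, -0.005]
ft_force: [0.5, 1.1, 0.0]
grip_width: 0.951
```

```bash
python3 -c "
from h import *
tilt()
for i in range(4): camera('wrist'); tilt()
plan(439.3,424.5,-1,103.6)"
```

```text
t2.95 pos [0.4402 0.4286 0.0146] xyaw 103.74 F [0.5 1.1 0. ] w 0.951
  tilt tool-z world xy mrad [ 9.5 29. ] in tool x,y: [26.  16.1] j [-0.949  0.496  0.137  1.731 -0.1    0.893 -0.528] jv [ 0.084  0.32   0.07   0.224 -0.124 -0.517 -0.229]
t3.00 pos [0.4392 0.4239 0.0086] xyaw 103.39 F [-1.9 -2.4 -3.8] w 0.952
  tilt tool-z world xy mrad [ 5.2 22.2] in tool x,y: [20.4 10.2] j [-0.948  0.502  0.139  1.738 -0.1    0.889 -0.53 ] jv [0.004 0.013 0.008 0.038 0.022 0.076 0.031]
t3.05 pos [0.4385 0.4233 0.009 ] xyaw 103.52 F [ 0.2 -0.6 -0. ] w 0.953
  tilt tool-z world xy mrad [ 3.6 20.1] in tool x,y: [18.7  8.2] j [-0.948  0.501  0.139  1.737 -0.1    0.892 -0.529] jv [-0.006 -0.021 -0.008 -0.025  0.009  0.044  0.02 ]
t3.10 pos [0.4386 0.4241 0.0101] xyaw 103.60 F [-0.2 -0.3 -0.9] w 0.950
  tilt tool-z world xy mrad [ 4.1 21.1] in tool x,y: [19.5  8.9] j [-0.948  0.5    0.138  1.736 -0.099  0.894 -0.528] jv [-0.004 -0.018 -0.009 -0.029 -0.     0.013  0.009]
t3.15 pos [0.4389 0.425  0.011 ] xyaw 103.65 F [-0.3  0.1  0.4] w 0.953
  tilt tool-z world xy mrad [ 5.  22.5] in tool x,y: [20.7 10.2] j [-0.949  0.499  0.138  1.735 -0.099  0.894 -0.528] jv [-0.005 -0.011 -0.004 -0.018 -0.001  0.    -0.001]
t3.15 pos [0.4389 0.425  0.011 ] xyaw 103.65 F [-0.3  0.1  0.4] w 0.953
n 1 dist [  0.4  -0.5 -12. ] turn 0.0
[-0.0006, 0.0002, 0.012] 0.05
```

Call:
{"name": "apply_moves", "arguments": {
  "commands": [
    [0,0,0.009,0,-0.9]
  ]
}}

```text
clock: 3.23
position: [0.4399, 0.4266, 0.004]
ee_rot: [0.618, 0.786, 0.012, -0.005]
ft_force: [0.5, 0.3, 0.7]
grip_width: 0.951
```

```bash
python3 -c "
from h import *
tilt()
for i in range(2): camera('wrist'); tilt()
plan(439.3,424.5,-1,103.6)"
```

```text
t3.23 pos [0.4399 0.4266 0.004 ] xyaw 103.70 F [0.5 0.3 0.7] w 0.951
  tilt tool-z world xy mrad [ 7.2 25.1] in tool x,y: [22.7 12.9] j [-0.947  0.51   0.136  1.736 -0.102  0.878 -0.526] jv [ 0.015  0.177 -0.03   0.049 -0.031 -0.213  0.026]
t3.28 pos [0.4387 0.4257 0.0012] xyaw 103.71 F [-2.  -1.1 -1.4] w 0.950
  tilt tool-z world xy mrad [ 5.  22.8] in tool x,y: [20.9 10.3] j [-0.947  0.514  0.136  1.738 -0.102  0.876 -0.526] jv [-0.002  0.005 -0.003  0.022  0.004  0.026 -0.004]
t3.33 pos [0.4384 0.4252 0.0012] xyaw 103.71 F [-1.5  0.6  0.8] w 0.949
  tilt tool-z world xy mrad [ 4.2 21.7] in tool x,y: [20.1  9.2] j [-0.947  0.513  0.136  1.738 -0.102  0.877 -0.526] jv [-0.001 -0.009  0.002 -0.006  0.     0.017 -0.004]
t3.33 pos [0.4384 0.4252 0.0012] xyaw 103.71 F [-1.5  0.6  0.8] w 0.949
n 1 dist [ 0.9 -0.7 -2.2] turn 0.1
[-0.0009, 0.0007, 0.0022] 0.11
```

Call:
{"name": "apply_moves", "arguments": {
  "commands": [
    [0,0,0.0035,0,0.2],
    [0,0,0.001,0,0.2],
    [0,0,0.001,0,0.6],
    [0,0,0,0,1],
    [0,0,0,0,1]
  ]
}}

```text
clock: 3.75
position: [0.4387, 0.4264, -0.0019]
ee_rot: [0.617, 0.787, 0.01, -0.005]
ft_force: [0.1, 0.4, -1.5]
grip_width: 0.68
```

Call:
{"name": "apply_moves", "arguments": {
  "commands": [
    [0,0,0,0,1]
  ]
}}

```text
clock: 3.83
position: [0.4386, 0.4265, -0.0019]
ee_rot: [0.617, 0.787, 0.01, -0.005]
ft_force: [-0.0, 0.6, -1.6]
grip_width: 0.678
```

```bash
python3 -c "
from h import *
camera('wrist');tilt()"
```

```text
t3.88 pos [ 0.4385  0.4264 -0.0021] xyaw 103.80 F [ 0.4  0.1 -0.8] w 0.674
  tilt tool-z world xy mrad [ 4.5 22.9] in tool x,y: [21.2  9.8] j [-0.947  0.519  0.135  1.738 -0.103  0.871 -0.524] jv [ 0.     0.002  0.002  0.002  0.001 -0.     0.001]
```

Call:
{"name": "apply_moves", "arguments": {
  "commands": [
    [0,0,-0.01,0,1],
    [0,0,-0.025,0,1],
    [0,0,-0.025,0,1],
    [0,0,-0.01,0,1]
  ]
}}

```text
clock: 4.22
position: [0.4361, 0.4228, 0.0677]
ee_rot: [0.617, 0.787, 0.007, -0.005]
ft_force: [0.5, 0.8, -1.0]
grip_width: 0.674
```

```bash
python3 -c "
from h import *
camera('wrist');camera('wrist');tilt();plan(438.6,43.8,70,124.4)"
```

```text
t4.32 pos [0.4363 0.4231 0.0668] xyaw 103.82 F [ 0.2 -0.3 -1. ] w 0.681
  tilt tool-z world xy mrad [ 0.1 17.9] in tool x,y: [17.4  4.3] j [-0.957  0.425  0.147  1.706 -0.086  1.003 -0.536] jv [ 0.002  0.043 -0.007  0.039 -0.003 -0.037  0.002]
t4.32 pos [0.4363 0.4231 0.0668] xyaw 103.82 F [ 0.2 -0.3 -1. ] w 0.681
n 11 dist [   2.3 -379.3    3.2] turn -20.6
[-0.0335, -0.008, -0.0003] -1.87
[-0.0333, -0.0091, -0.0003] -1.87
[-0.0329, -0.0102, -0.0003] -1.87
[-0.0326, -0.0113, -0.0003] -1.87
[-0.0322, -0.0123, -0.0003] -1.87
[-0.0318, -0.0134, -0.0003] -1.87
[-0.0313, -0.0144, -0.0003] -1.87
[-0.0308, -0.0154, -0.0003] -1.87
[-0.0303, -0.0164, -0.0003] -1.87
[-0.0298, -0.0174, -0.0003] -1.87
[-0.0292, -0.0184, -0.0003] -1.87
```

Call:
{"name": "apply_moves", "arguments": {
  "commands": [
    [-0.0335,-0.008,0,-1.9,1],
    [-0.0335,-0.009,0,-1.9,1],
    [-0.033,-0.01,0,-1.9,1],
    [-0.0325,-0.0113,0,-1.9,1],
    [-0.032,-0.0123,0,-1.9,1]
  ]
}}

```text
clock: 4.73
position: [0.4338, 0.253, 0.0581]
ee_rot: [0.541, 0.841, 0.007, -0.007]
ft_force: [1.6, 0.0, -1.8]
grip_width: 0.682
```

Call:
{"name": "apply_moves", "arguments": {
  "commands": [
    [-0.032,-0.0134,0,-1.9,1],
    [-0.031,-0.0144,0,-1.9,1],
    [-0.031,-0.0154,0,-1.9,1],
    [-0.03,-0.0164,0,-1.9,1],
    [-0.01,-0.006,0,-1,1]
  ]
}}

```text
clock: 5.15
position: [0.4332, 0.0909, 0.0492]
ee_rot: [0.474, 0.88, 0.004, -0.008]
ft_force: [-0.3, -0.2, -2.1]
grip_width: 0.681
```

```bash
python3 -c "
from h import *
camera('wrist');camera('wrist');camera('wrist');tilt();plan(438.6,33.8,30,124.4)"
```

```text
t5.30 pos [0.4337 0.095  0.0496] xyaw 123.35 F [ 1.3  0.3 -1.1] w 0.676
  tilt tool-z world xy mrad [-9.5 16.7] in tool x,y: [19.2  1.3] j [-0.555  0.138  0.266  2.124 -0.071  0.889  0.336] jv [-0.031  0.007 -0.033 -0.024 -0.005  0.    -0.024]
t5.30 pos [0.4337 0.095  0.0496] xyaw 123.35 F [ 1.3  0.3 -1.1] w 0.676
n 2 dist [  4.9 -61.2 -19.6] turn -1.1
[-0.0269, -0.0148, 0.0098] -0.53
[-0.0268, -0.015, 0.0098] -0.53
```

Call:
{"name": "apply_moves", "arguments": {
  "commands": [
    [-0.022,-0.012,0.004,-0.6,1],
    [-0.02,-0.011,0.004,-0.5,1],
    [-0.008,-0.005,0,0,1]
  ]
}}

```text
clock: 5.55
position: [0.4382, 0.0426, 0.0392]
ee_rot: [0.462, 0.887, 0.006, -0.008]
ft_force: [-0.3, -0.1, -1.5]
grip_width: 0.678
```

```bash
python3 -c "
from h import *
camera('wrist');p,d=camera('top');o=manip.get_obs();p,d=camera('side');tilt();plan(438.6,33.8,30,124.4)
p,d=camera('wrist');cv2.imwrite('pics/w2.png',p[:,:,::-1]);c=campose('wrist',o)
W=cloud(d,*c);np.savez('w2.npz',W=W)"
```

```text
t5.70 pos [0.4384 0.0443 0.04  ] xyaw 124.91 F [-0.5  0.5 -1.5] w 0.678
  tilt tool-z world xy mrad [-9.1 18.7] in tool x,y: [20.6  3.2] j [-0.479  0.15   0.308  2.14  -0.086  0.866  0.492] jv [-0.016 -0.006 -0.018 -0.006 -0.001  0.002 -0.006]
t5.70 pos [0.4384 0.0443 0.04  ] xyaw 124.91 F [-0.5  0.5 -1.5] w 0.678
n 1 dist [  0.2 -10.5 -10. ] turn 0.5
[-0.0087, -0.0059, 0.01] 0.51
```

View pics/w2.png

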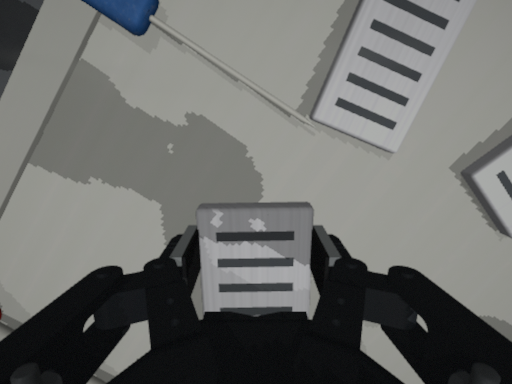

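```bash
cat >> h.py <<'E'
PO=np.array([534.5,-106.5]);PS=np.radians(-55.65);PX=np.array([np.cos(PS),np.sin(PS)]);PY=np.array([-PX[1],PX[0]])
def pf():
    o,M=st(); q=o["position"][:2]*1000-PO; tilt_=(M.T@[0,0,-1])[:2]*-1000
    print("  press frame x %.1f y %.1f z %.1f"%(q@PX,q@PY,o["position"][2]*1000),"yaw err (turn to add) %.2f"%(((np.degrees(np.arctan2(M[1,0],M[0,0]))-124.35)+180)%360-180),"tilt",np.round(tilt_,1))
E
python3 -c "
from h import *
pf()"
```

```text
t5.75 pos [0.4385 0.0449 0.0401] xyaw 124.97 F [-0.   1.1 -2.6] w 0.678
  press frame x -179.1 y 6.2 z 40.1 yaw err (turn to add) 0.62 tilt [20.6  3.7]
```

Call:
{"name": "apply_moves", "arguments": {
  "commands": [
    [-0.006,-0.005,0.012,0.5,1]
  ]
}}

```text
clock: 5.83
position: [0.4395, 0.0402, 0.0296]
ee_rot: [0.465, 0.886, 0.008, -0.007]
ft_force: [0.8, -0.3, -1.9]
grip_width: 0.676
```

```bash
python3 -c "
from h import *
camera('wrist');camera('wrist');pf()"
```

```text
t5.93 pos [0.4369 0.0381 0.0271] xyaw 124.51 F [-0.2  0.5 -0.7] w 0.680
  press frame x -174.5 y 1.0 z 27.1 yaw err (turn to add) 0.16 tilt [21.4  1.8]
```

Call:
{"name": "apply_moves", "arguments": {
  "commands": [
    [0,-0.001,0.013,0.2,1]
  ]
}}

```text
clock: 6.02
position: [0.4375, 0.0391, 0.0157]
ee_rot: [0.467, 0.884, 0.007, -0.008]
ft_force: [0.8, 0.5, -1.5]
grip_width: 0.677
```

```bash
python3 -c "
from h import *
camera('wrist');camera('wrist');pf()"
```

```text
t6.12 pos [0.4348 0.0388 0.0133] xyaw 124.39 F [-0.1 -0.1 -2. ] w 0.677
  press frame x -176.2 y -0.3 z 13.3 yaw err (turn to add) 0.04 tilt [22.5 -0.4]
```

Call:
{"name": "apply_moves", "arguments": {
  "commands": [
    [-0.012,0,0,0,1],
    [-0.015,0,0,0,1],
    [-0.012,0,0,0,1]
  ]
}}

```text
clock: 6.37
position: [0.4564, 0.0107, 0.0137]
ee_rot: [0.463, 0.886, 0.005, -0.011]
ft_force: [-0.0, 0.2, -2.0]
grip_width: 0.681
```

```bash
python3 -c "
from h import *
camera('wrist');pf()"
```

```text
t6.42 pos [0.4577 0.0089 0.014 ] xyaw 124.72 F [ 1.1 -2.  -0.8] w 0.677
  press frame x -138.6 y 1.7 z 14.0 yaw err (turn to add) 0.37 tilt [23.4 -0.6]
```

Call:
{"name": "apply_moves", "arguments": {
  "commands": [
    [-0.01,-0.0015,0.0015,0.4,1],
    [-0.01,-0.0005,0,0,1],
    [-0.006,0,0,0,1]
  ]
}}

```text
clock: 6.67
position: [0.4703, -0.0126, 0.0125]
ee_rot: [0.466, 0.884, 0.005, -0.012]
ft_force: [-0.6, -0.2, -2.2]
grip_width: 0.678
```

```bash
python3 -c "
from h import *
camera('wrist');pf()"
```

```text
t6.72 pos [ 0.471  -0.0135  0.0126] xyaw 124.35 F [-0.4 -0.6 -1.4] w 0.675
  press frame x -112.6 y 0.0 z 12.6 yaw err (turn to add) -0.00 tilt [25.  -1.9]
```

Call:
{"name": "apply_moves", "arguments": {
  "commands": [
    [-0.012,-0.0003,0.0005,0.1,1],
    [-0.012,-0.0003,0.0005,0.1,1],
    [-0.008,0,0,0,1]
  ]
}}

```text
clock: 6.97
position: [0.4895, -0.0399, 0.0111]
ee_rot: [0.467, 0.884, 0.005, -0.011]
ft_force: [1.1, -0.3, -2.1]
grip_width: 0.679
```

```bash
python3 -c "
from h import *
camera('wrist');pf()"
```

```text
t7.02 pos [ 0.4903 -0.0412  0.0113] xyaw 124.20 F [ 0.6 -1.3 -1.2] w 0.678
  press frame x -78.8 y 0.3 z 11.3 yaw err (turn to add) -0.15 tilt [24.2 -0.6]
```

Call:
{"name": "apply_moves", "arguments": {
  "commands": [
    [-0.01,-0.0003,0,-0.1,1],
    [-0.008,0,0,0,1],
    [-0.003,0,0,0,1]
  ]
}}

```text
clock: 7.27
position: [0.5028, -0.0593, 0.0108]
ee_rot: [0.467, 0.884, 0.006, -0.011]
ft_force: [-0.6, 0.0, -2.3]
grip_width: 0.678
```

```bash
python3 -c "
from h import *
camera('wrist');pf()"
```

```text
t7.32 pos [ 0.5029 -0.0596  0.0108] xyaw 124.28 F [ 0.3 -0.7 -1.8] w 0.683
  press frame x -56.6 y 0.4 z 10.8 yaw err (turn to add) -0.07 tilt [23.9 -0.3]
```

Call:
{"name": "apply_moves", "arguments": {
  "commands": [
    [-0.003,0,0,0,1],
    [-0.002,0,0,0,1]
  ]
}}

```text
clock: 7.48
position: [0.5051, -0.0626, 0.0104]
ee_rot: [0.467, 0.884, 0.006, -0.012]
ft_force: [-3.4, 4.4, -0.6]
grip_width: 0.679
```

```bash
python3 -c "
from h import *
camera('wrist');pf()"
```

```text
t7.53 pos [ 0.505  -0.0626  0.0103] xyaw 124.31 F [-2.1  1.5 -1.7] w 0.679
  press frame x -52.9 y 0.4 z 10.3 yaw err (turn to add) -0.04 tilt [26.1 -1.2]
```

Call:
{"name": "apply_moves", "arguments": {
  "commands": [
    [-0.003,0,0,0,1],
    [-0.002,0,0,0,1]
  ]
}}

```text
clock: 7.7
position: [0.505, -0.0626, 0.0095]
ee_rot: [0.466, 0.885, 0.006, -0.016]
ft_force: [-7.9, 4.6, 12.6]
grip_width: 0.679
```

```bash
python3 -c "
from h import *
pf()"
```

```text
t7.70 pos [ 0.505  -0.0626  0.0095] xyaw 124.43 F [-7.9  4.6 12.6] w 0.679
  press frame x -52.9 y 0.4 z 9.5 yaw err (turn to add) 0.08 tilt [34.  -3.7]
```

Call:
{"name": "apply_moves", "arguments": {
  "commands": [
    [0,0,0,0,0],
    [0,0,0,0,-0.5],
    [0,0,0,0,-0.8],
    [0,0,-0.012,0,-0.8],
    [0,0,-0.025,0,-0.8]
  ]
}}

```text
clock: 8.12
position: [0.5034, -0.0629, 0.045]
ee_rot: [0.466, 0.885, 0.005, -0.018]
ft_force: [-0.1, 0.4, 0.1]
grip_width: 0.896
```

Call:
{"name": "apply_moves", "arguments": {
  "commands": [
    [0.01,0,-0.035,0,-0.8],
    [0.02,0,-0.03,0,-0.8],
    [0.03,0,-0.02,0,-0.8]
  ]
}}

```text
clock: 8.37
position: [0.4726, -0.0201, 0.1376]
ee_rot: [0.469, 0.883, 0.003, -0.017]
ft_force: [1.1, 0.0, 0.8]
grip_width: 0.897
```

```bash
python3 -c "
from h import *
camera('wrist');pf()
p,d=camera('top');plates(p,d,*campose('top'));plates(p,d,*campose('top'),zlo=.018,zhi=.032)
p,d=camera('side');cv2.imwrite('pics/s2.png',cv2.resize(p[170:300,220:380,::-1],None,fx=4,fy=4))"
```

```text
t8.42 pos [ 0.4717 -0.0145  0.1409] xyaw 124.29 F [3.4 3.5 3.1] w 0.900
  press frame x -111.4 y 0.1 z 140.9 yaw err (turn to add) -0.06 tilt [33.5 -6. ]
rect c [ 555.3 -616.6] size [  12.9 1323.4] ang 0.1 [436, 0, 15, 384, 794]
rect c [587.8 212.6] size [ 68.2 154.1] ang 75.1 [179, 160, 46, 28, 774]
rect c [436.8 192.2] size [ 71.7 159.4] ang 104.6 [183, 201, 48, 32, 795]
rect c [ 425.6 -380.9] size [ 75.8 153.3] ang 108.4 [350, 207, 49, 27, 797]
rect c [358.2 547.1] size [ 74.2 126.6] ang 23.5 [85, 218, 32, 41, 753]
rect c [ 8.8 73.6] size [104.4 242.6] ang 171.8 [226, 311, 34, 73, 1035]
rect c [ 553.9 -616.7] size [  11.5 1309.2] ang 180.0 [438, 0, 15, 384, 927]
```

View pics/s2.png

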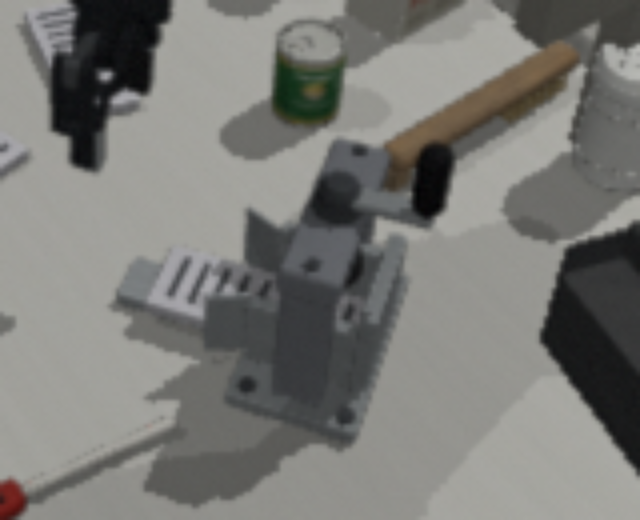

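```bash
python3 -c "
from h import *
plan(431,238,105,102)"
```

```text
t8.52 pos [ 0.4724 -0.017   0.1369] xyaw 124.39 F [-0.1 -0.1 -0.5] w 0.898
n 8 dist [-41.4 255.  -31.9] turn 22.4
[0.0292, 0.0137, 0.004] 2.8
[0.0299, 0.0123, 0.004] 2.8
[0.0304, 0.0108, 0.004] 2.8
[0.0309, 0.0093, 0.004] 2.8
[0.0313, 0.0078, 0.004] 2.8
[0.0317, 0.0063, 0.004] 2.8
[0.0319, 0.0047, 0.004] 2.8
[0.0321, 0.0031, 0.004] 2.8
```

Call:
{"name": "apply_moves", "arguments": {
  "commands": [
    [0.029,0.0137,0.004,2.8,-0.9],
    [0.03,0.0123,0.004,2.8,-0.9],
    [0.0304,0.0108,0.004,2.8,-0.9],
    [0.031,0.0093,0.004,2.8,-0.9],
    [0.0313,0.0078,0.004,2.8,-0.9]
  ]
}}

```text
clock: 8.93
position: [0.449, 0.1378, 0.1219]
ee_rot: [0.581, 0.814, 0.003, -0.014]
ft_force: [1.2, -0.0, 0.8]
grip_width: 0.95
```

Call:
{"name": "apply_moves", "arguments": {
  "commands": [
    [0.032,0.0063,0.004,2.8,-0.9],
    [0.032,0.0047,0.004,2.8,-0.9],
    [0.02,0.003,0.002,2.4,-0.9]
  ]
}}

```text
clock: 9.18
position: [0.4375, 0.2261, 0.1123]
ee_rot: [0.64, 0.769, 0.001, -0.015]
ft_force: [0.4, 0.2, 0.5]
grip_width: 0.95
```

```bash
python3 -c "
from h import *
camera('wrist');camera('wrist');tilt();o=manip.get_obs();p,d=camera('wrist');plates(p,d,*campose('wrist',o));tilt()"
```

```text
t9.28 pos [0.4374 0.2266 0.1121] xyaw 100.69 F [-0.7 -0.1  0.2] w 0.949
  tilt tool-z world xy mrad [-22.3  19.6] in tool x,y: [ 23.4 -18.3] j [-0.697  0.154  0.158  1.947 -0.06   1.052 -0.324] jv [ 0.042 -0.025  0.059  0.023  0.02   0.012  0.105]
rect c [582.6 392. ] size [13.9 41.9] ang 138.9 [462, 0, 36, 46, 447]
rect c [412.5 186.4] size [119.4 158.9] ang 102.5 [170, 140, 117, 152, 9484]
rect c [587.2 230.2] size [ 61.4 114.4] ang 75.2 [361, 148, 117, 130, 7335]
rect c [266.4 107.1] size [ 26.4 102.6] ang 2.8 [18, 252, 105, 33, 2068]
t9.33 pos [0.4381 0.2243 0.1123] xyaw 100.65 F [ 0.2 -0.3  0.3] w 0.948
  tilt tool-z world xy mrad [-22.   18.8] in tool x,y: [ 22.6 -18.2] j [-0.695  0.153  0.16   1.947 -0.06   1.053 -0.32 ] jv [ 0.031 -0.019  0.04   0.016  0.01   0.005  0.036]
```

```bash
cat >> h.py <<'E'
def wplates():
    o=manip.get_obs();p,d=camera('wrist');d=np.where(p.max(2)<45,0,d);d[320:]=0
    cv2.imwrite('pics/last.png',p[:,:,::-1])
    W=cloud(d,*campose('wrist',o)); m=((W[...,2]>.005)&(W[...,2]<.018)).astype(np.uint8)
    m=cv2.morphologyEx(cv2.morphologyEx(m,cv2.MORPH_CLOSE,np.ones((13,13))),cv2.MORPH_OPEN,np.ones((21,21)))
    n,l,s,c=cv2.connectedComponentsWithStats(m)
    for i in range(1,n):
        q=W[(l==i)&(W[...,2]>.008)&(W[...,2]<.018)][:,:2]; r=cv2.minAreaRect((q*1000).astype(np.float32)); b=cv2.boxPoints(r)
        e=max([b[1]-b[0],b[2]-b[1]],key=np.linalg.norm);a=np.degrees(np.arctan2(e[1],e[0]))%180
        g=np.array(r[0])+52*np.array([np.cos(np.radians(a)),np.sin(np.radians(a))])
        print("c",np.round(r[0],1),"size",np.round(sorted(r[1]),1),"ang %.1f"%a,"grasp",np.round(g,1),s[i].tolist())
E
python3 -c "
from h import *
wplates();tilt()"
```

```text
c [440.2 197. ] size [ 60.1 149.7] ang 103.1 grasp [428.5 247.6] [219, 138, 68, 149, 9292]
c [587.4 229.9] size [ 61.5 114.8] ang 74.7 grasp [601.1 280. ] [368, 152, 100, 116, 7206]
c [244.4 106.6] size [25.5 56.5] ang 3.9 grasp [296.3 110.1] [20, 252, 53, 26, 1275]
c [289.5 111.9] size [20.8 23.6] ang 10.9 grasp [340.6 121.7] [80, 259, 22, 22, 484]
t9.38 pos [0.4386 0.2228 0.1125] xyaw 100.55 F [ 0.5 -0.6 -0.7] w 0.946
  tilt tool-z world xy mrad [-21.7  18.6] in tool x,y: [ 22.3 -17.9] j [-0.694  0.152  0.162  1.948 -0.059  1.053 -0.32 ] jv [ 0.021 -0.014  0.021  0.011  0.002  0.001  0.007]
```

Call:
{"name": "apply_moves", "arguments": {
  "commands": [
    [0.012,-0.002,0.015,-1.5,-0.9],
    [0.009,-0.001,0.025,-1,-0.9],
    [0,0,0.025,0,-0.9],
    [0,0,0.008,0,-0.9]
  ]
}}

```text
clock: 9.72
position: [0.4352, 0.2386, 0.0404]
ee_rot: [0.624, 0.781, 0.003, -0.012]
ft_force: [-0.8, -0.3, 0.3]
grip_width: 0.948
```

```bash
python3 -c "
from h import *
camera('wrist');camera('wrist');tilt();plan(428.5,247.6,-2,103.1)"
```

```text
t9.82 pos [0.4357 0.2389 0.042 ] xyaw 102.70 F [-0.2  0.3  0.3] w 0.953
  tilt tool-z world xy mrad [-15.  20.] in tool x,y: [ 22.8 -10.3] j [-0.703  0.256  0.141  1.997 -0.078  0.894 -0.296] jv [-0.004 -0.037 -0.001 -0.037  0.002  0.032 -0.01 ]
t9.82 pos [0.4357 0.2389 0.042 ] xyaw 102.70 F [-0.2  0.3  0.3] w 0.953
n 2 dist [ -7.2   8.7 -44. ] turn -0.4
[0.005, -0.0025, 0.022] -0.2
[0.0051, -0.0025, 0.022] -0.2
```

Call:
{"name": "apply_moves", "arguments": {
  "commands": [
    [0.006,-0.004,0.016,-0.3,-0.9],
    [0.002,0,0.012,0,-0.9]
  ]
}}

```text
clock: 9.98
position: [0.4331, 0.2454, 0.0175]
ee_rot: [0.624, 0.781, 0.006, -0.011]
ft_force: [-0.8, 0.6, -0.1]
grip_width: 0.951
```

```bash
python3 -c "
from h import *
camera('wrist');camera('wrist');tilt();plan(428.5,247.6,-2,103.1)"
```

```text
t10.08 pos [0.4331 0.245  0.0169] xyaw 102.79 F [-1.1 -0.2 -0.6] w 0.946
  tilt tool-z world xy mrad [-10.9  21.4] in tool x,y: [23.3 -5.9] j [-0.709  0.295  0.133  2.013 -0.084  0.835 -0.302] jv [-0.001 -0.023  0.005 -0.015  0.005  0.03   0.001]
t10.08 pos [0.4331 0.245  0.0169] xyaw 102.79 F [-1.1 -0.2 -0.6] w 0.946
n 1 dist [ -4.6   2.6 -18.9] turn -0.3
[0.0035, -0.0039, 0.0189] -0.31
```

Call:
{"name": "apply_moves", "arguments": {
  "commands": [
    [0.003,-0.004,0.009,-0.3,-0.9],
    [0,0,0.005,0,-0.9],
    [0,0,0.0025,0,-0.6],
    [0,0,0.001,0,0],
    [0,0,0.001,0,0.3]
  ]
}}

```text
clock: 10.5
position: [0.4305, 0.2475, 0.0013]
ee_rot: [0.622, 0.783, 0.007, -0.011]
ft_force: [-12.0, -8.3, 37.1]
grip_width: 0.675
```

Call:
{"name": "apply_moves", "arguments": {
  "commands": [
    [0,0,0,0,1],
    [0,0,0,0,1]
  ]
}}

```text
clock: 10.67
position: [0.4309, 0.2476, 0.0025]
ee_rot: [0.623, 0.782, 0.007, -0.011]
ft_force: [-0.7, -0.1, -0.7]
grip_width: 0.672
```

```bash
python3 -c "
from h import *
camera('wrist');tilt();plan(428.5,247.6,-2,103.1)"
```

```text
t10.72 pos [0.431  0.2476 0.0025] xyaw 102.99 F [ 0.1 -1.  -0.8] w 0.668
  tilt tool-z world xy mrad [-7.8 24. ] in tool x,y: [25.1 -2.2] j [-0.711  0.316  0.128  2.025 -0.089  0.798 -0.301] jv [-0.001  0.007  0.001  0.003  0.001 -0.009 -0.001]
t10.72 pos [0.431  0.2476 0.0025] xyaw 102.99 F [ 0.1 -1.  -0.8] w 0.668
n 1 dist [-2.5  0.  -4.5] turn -0.1
[0.0006, -0.0024, 0.0045] -0.11
```

Call:
{"name": "apply_moves", "arguments": {
  "commands": [
    [0,0,-0.01,0,1],
    [0,0,-0.02,0,1],
    [0,0,-0.03,0,1],
    [0,0,-0.015,0,1]
  ]
}}

```text
clock: 11.05
position: [0.4291, 0.2438, 0.0778]
ee_rot: [0.623, 0.782, 0.003, -0.011]
ft_force: [0.9, 0.3, -1.1]
grip_width: 0.672
```

```bash
python3 -c "
from h import *
camera('wrist');camera('wrist');p,d=camera('wrist');cv2.imwrite('pics/w3.png',p[150:,100:420,::-1]);tilt();plan(438.6,60,70,124.4)"
```

```text
t11.20 pos [0.429  0.244  0.0761] xyaw 102.99 F [-0.2  0.4 -1.5] w 0.671
  tilt tool-z world xy mrad [-13.9  19.2] in tool x,y: [21.8 -9.3] j [-0.721  0.198  0.139  1.982 -0.062  0.965 -0.322] jv [-0.001  0.033 -0.004  0.033 -0.005 -0.02   0.001]
t11.20 pos [0.429  0.244  0.0761] xyaw 102.99 F [-0.2  0.4 -1.5] w 0.671
n 6 dist [   9.6 -184.    -6.1] turn -21.4
[-0.0302, -0.0053, 0.001] -3.57
[-0.0298, -0.0072, 0.001] -3.57
[-0.0293, -0.009, 0.001] -3.57
[-0.0287, -0.0109, 0.001] -3.57
[-0.028, -0.0126, 0.001] -3.57
[-0.0271, -0.0143, 0.001] -3.57
```

View pics/w3.png

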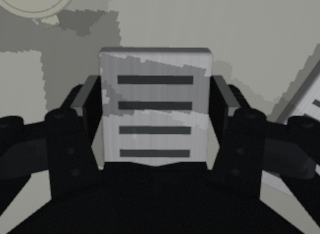

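Call:
{"name": "apply_moves", "arguments": {
  "commands": [
    [-0.03,-0.005,0,-3.6,1],
    [-0.03,-0.007,0,-3.6,1],
    [-0.029,-0.009,0,-3.6,1],
    [-0.0287,-0.011,0,-3.6,1],
    [-0.028,-0.0126,0,-3.6,1]
  ]
}}

```text
clock: 11.62
position: [0.435, 0.0926, 0.0693]
ee_rot: [0.482, 0.876, 0.004, -0.013]
ft_force: [0.6, -0.3, -1.1]
grip_width: 0.67
```

Call:
{"name": "apply_moves", "arguments": {
  "commands": [
    [-0.018,-0.009,0,-3,1],
    [-0.005,-0.003,0,-0.5,1]
  ]
}}

```text
clock: 11.78
position: [0.4358, 0.0599, 0.0667]
ee_rot: [0.454, 0.891, 0.003, -0.014]
ft_force: [0.9, 0.1, -2.2]
grip_width: 0.671
```

```bash
python3 -c "
from h import *
camera('wrist');camera('wrist');pf();camera('wrist');pf()"
```

```text
t11.88 pos [0.4357 0.0617 0.0667] xyaw 125.77 F [ 0.3  0.  -1.6] w 0.675
  press frame x -194.6 y 13.3 z 66.7 yaw err (turn to add) 1.42 tilt [27.  -7.5]
t11.93 pos [0.4359 0.0633 0.067 ] xyaw 125.84 F [-0.8  0.8 -0.1] w 0.669
  press frame x -195.8 y 14.4 z 67.0 yaw err (turn to add) 1.49 tilt [27.3 -6.7]
```

Call:
{"name": "apply_moves", "arguments": {
  "commands": [
    [-0.01,-0.007,0.012,1,1],
    [-0.009,-0.0045,0.014,0.4,1],
    [0,0,0.003,0,1]
  ]
}}

```text
clock: 12.18
position: [0.4374, 0.0454, 0.0368]
ee_rot: [0.465, 0.885, 0.004, -0.013]
ft_force: [0.1, 0.3, -2.3]
grip_width: 0.67
```

```bash
python3 -c "
from h import *
camera('wrist');camera('wrist');pf()"
```

```text
t12.28 pos [0.4376 0.0467 0.0378] xyaw 124.68 F [-0.1 -0.  -1.1] w 0.672
  press frame x -181.2 y 6.4 z 37.8 yaw err (turn to add) 0.33 tilt [27.8 -5. ]
```

Call:
{"name": "apply_moves", "arguments": {
  "commands": [
    [-0.006,-0.0065,0.0085,0.4,1]
  ]
}}

```text
clock: 12.37
position: [0.437, 0.0406, 0.0304]
ee_rot: [0.466, 0.885, 0.005, -0.013]
ft_force: [0.9, 1.6, -1.2]
grip_width: 0.675
```

```bash
python3 -c "
from h import *
camera('wrist');camera('wrist');pf()"
```

```text
t12.47 pos [0.4346 0.0379 0.0284] xyaw 124.26 F [-0.8  0.  -0.4] w 0.670
  press frame x -175.6 y -1.0 z 28.4 yaw err (turn to add) -0.09 tilt [28.1 -6.7]
```

Call:
{"name": "apply_moves", "arguments": {
  "commands": [
    [-0.01,0,0,0.1,1],
    [-0.012,-0.0005,0,0.1,1],
    [-0.01,-0.0005,0,0.1,1]
  ]
}}

```text
clock: 12.72
position: [0.4522, 0.0115, 0.0279]
ee_rot: [0.468, 0.884, 0.004, -0.014]
ft_force: [0.1, 0.5, -1.6]
grip_width: 0.675
```

```bash
python3 -c "
from h import *
camera('wrist');pf()"
```

```text
t12.77 pos [0.4532 0.0096 0.0281] xyaw 124.06 F [ 0.8 -1.7 -0.3] w 0.671
  press frame x -141.7 y -1.6 z 28.1 yaw err (turn to add) -0.29 tilt [27.7 -5.8]
```

Call:
{"name": "apply_moves", "arguments": {
  "commands": [
    [-0.009,0.0018,0,-0.3,1],
    [-0.009,0,0,0,1],
    [-0.006,0,0,0,1]
  ]
}}

```text
clock: 13.02
position: [0.4697, -0.0103, 0.028]
ee_rot: [0.467, 0.884, 0.004, -0.013]
ft_force: [0.2, 0.2, -1.1]
grip_width: 0.673
```

```bash
python3 -c "
from h import *
camera('wrist');pf()"
```

```text
t13.07 pos [ 0.4703 -0.0112  0.0281] xyaw 124.27 F [ 0.4 -1.4 -0.4] w 0.671
  press frame x -114.9 y 0.8 z 28.1 yaw err (turn to add) -0.08 tilt [26.9 -4.3]
```

Call:
{"name": "apply_moves", "arguments": {
  "commands": [
    [-0.012,-0.0008,0.0004,0,1],
    [-0.012,-0.0003,0.0004,0,1],
    [-0.008,0,0,0,1]
  ]
}}

```text
clock: 13.32
position: [0.4879, -0.0374, 0.0265]
ee_rot: [0.466, 0.884, 0.005, -0.013]
ft_force: [0.1, 0.8, -0.3]
grip_width: 0.669
```

```bash
python3 -c "
from h import *
camera('wrist');pf()"
```

```text
t13.37 pos [ 0.4886 -0.0386  0.0267] xyaw 124.32 F [ 2.7 -2.1 -0.6] w 0.671
  press frame x -81.9 y 0.4 z 26.7 yaw err (turn to add) -0.03 tilt [27.1 -3.2]
```

Call:
{"name": "apply_moves", "arguments": {
  "commands": [
    [-0.009,0,0.0003,0,1],
    [-0.009,0,0.0003,0,1],
    [-0.006,0,0,0,1]
  ]
}}

```text
clock: 13.62
position: [0.5024, -0.0577, 0.0256]
ee_rot: [0.466, 0.884, 0.005, -0.014]
ft_force: [-2.3, 3.4, 4.1]
grip_width: 0.674
```

```bash
python3 -c "
from h import *
camera('wrist');pf()"
```

```text
t13.67 pos [ 0.503  -0.059   0.0257] xyaw 124.34 F [ 0.5 -0.6  0.1] w 0.673
  press frame x -57.0 y 0.8 z 25.7 yaw err (turn to add) -0.01 tilt [28.2 -2.9]
```

Call:
{"name": "apply_moves", "arguments": {
  "commands": [
    [-0.005,-0.0005,-0.0006,0,1],
    [-0.004,0,0,0,1],
    [-0.003,0,0,0,1]
  ]
}}

```text
clock: 13.92
position: [0.5058, -0.064, 0.0256]
ee_rot: [0.465, 0.885, 0.006, -0.02]
ft_force: [-15.6, 12.2, 22.2]
grip_width: 0.673
```

```bash
python3 -c "
from h import *
camera('wrist');pf()"
```

```text
t13.97 pos [ 0.5058 -0.064   0.0256] xyaw 124.58 F [-13.8  12.1  17.7] w 0.670
  press frame x -51.3 y 0.3 z 25.6 yaw err (turn to add) 0.23 tilt [41. -7.]
```

Call:
{"name": "apply_moves", "arguments": {
  "commands": [
    [-0.003,0,-0.0005,0,1],
    [-0.003,0,0,0,1]
  ]
}}

```text
clock: 14.13
position: [0.5057, -0.0639, 0.0257]
ee_rot: [0.463, 0.886, 0.008, -0.025]
ft_force: [-12.4, 10.9, 16.0]
grip_width: 0.674
```

```bash
python3 -c "
from h import *
pf()"
```

```text
t14.13 pos [ 0.5057 -0.0639  0.0257] xyaw 124.74 F [-12.4  10.9  16. ] w 0.674
  press frame x -51.4 y 0.2 z 25.7 yaw err (turn to add) 0.39 tilt [ 51.8 -10.1]
```

Call:
{"name": "apply_moves", "arguments": {
  "commands": [
    [0.001,0,0,0,0],
    [0,0,0,0,-0.5],
    [0,0,-0.002,0,-0.8],
    [0,0,-0.015,0,-0.8],
    [0,0,-0.025,0,-0.8]
  ]
}}

```text
clock: 14.55
position: [0.5038, -0.0656, 0.0649]
ee_rot: [0.463, 0.886, 0.005, -0.028]
ft_force: [0.4, 0.0, -0.3]
grip_width: 0.905
```

```bash
python3 -c "
from h import *
camera('wrist');camera('wrist');pf()
p,d=camera('side');cv2.imwrite('pics/s3.png',cv2.resize(p[170:300,220:380,::-1],None,fx=4,fy=4))"
```

```text
t14.65 pos [ 0.5074 -0.0661  0.0691] xyaw 124.71 F [ 0.5 -0.3 -0.5] w 0.901
  press frame x -48.6 y 0.4 z 69.1 yaw err (turn to add) 0.36 tilt [50.6 -9.9]
```

View pics/s3.png

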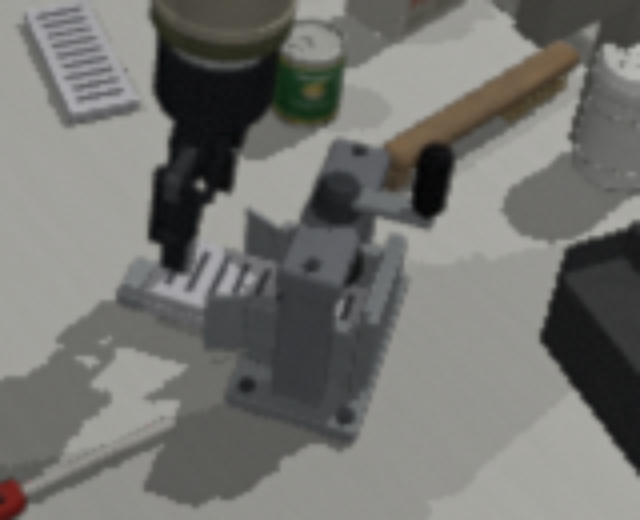

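```bash
python3 -c "
from h import *
plan(600,243,105,75)"
```

```text
t14.70 pos [ 0.5065 -0.0658  0.0676] xyaw 124.72 F [-0.4 -0.4 -0.3] w 0.900
n 9 dist [ 93.5 308.8  37.4] turn 49.7
[0.0223, 0.0281, -0.0042] 5.52
[0.0249, 0.0258, -0.0042] 5.52
[0.0273, 0.0233, -0.0042] 5.52
[0.0294, 0.0206, -0.0042] 5.52
[0.0312, 0.0176, -0.0042] 5.52
[0.0328, 0.0145, -0.0042] 5.52
[0.034, 0.0113, -0.0042] 5.52
[0.0349, 0.008, -0.0042] 5.52
[0.0356, 0.0046, -0.0042] 5.52
```

Call:
{"name": "apply_moves", "arguments": {
  "commands": [
    [0.022,0.02,-0.012,5,-0.9],
    [0.025,0.025,-0.008,5.5,-0.9],
    [0.0275,0.024,-0.004,5.5,-0.9],
    [0.0295,0.021,-0.004,5.5,-0.9],
    [0.031,0.018,-0.004,5.5,-0.9]
  ]
}}

```text
clock: 15.12
position: [0.5525, 0.0944, 0.1018]
ee_rot: [0.67, 0.742, -0.002, -0.026]
ft_force: [1.5, -0.5, 0.7]
grip_width: 0.952
```

Call:
{"name": "apply_moves", "arguments": {
  "commands": [
    [0.033,0.0145,-0.004,5.5,-0.9],
    [0.034,0.011,-0.004,5.5,-0.9],
    [0.035,0.008,-0.004,5.5,-0.9],
    [0.015,0.002,-0.002,2.5,-0.9]
  ]
}}

```text
clock: 15.45
position: [0.5919, 0.2207, 0.1158]
ee_rot: [0.788, 0.615, -0.007, -0.026]
ft_force: [-0.3, 0.2, 0.0]
grip_width: 0.954
```

```bash
python3 -c "
from h import *
camera('wrist');camera('wrist');wplates();tilt()"
```

```text
c [808.5 309. ] size [ 4.3 30. ] ang 97.8 grasp [801.4 360.5] [497, 0, 15, 39, 557]
c [583.4 212.7] size [ 60.3 150.2] ang 75.2 grasp [596.7 263. ] [222, 116, 67, 152, 9564]
t15.60 pos [0.5915 0.2161 0.1152] xyaw 76.09 F [ 0.2 -1.1 -0.4] w 0.947
  tilt tool-z world xy mrad [-44.1  30. ] in tool x,y: [ 18.6 -50. ] j [-0.66   0.461  0.344  1.572 -0.211  1.172 -0.504] jv [ 0.036 -0.025  0.033  0.039  0.014  0.     0.031]
```

```bash
python3 -c "
from h import *
plan(483,-31,70,124.4,9)"
```

```text
t15.60 pos [0.5915 0.2161 0.1152] xyaw 76.09 F [ 0.2 -1.1 -0.4] w 0.947
n 9 dist [-108.5 -247.1  -45.2] turn -48.3
[-0.0295, -0.0051, 0.005] -5.37
[-0.0289, -0.0078, 0.005] -5.37
[-0.0281, -0.0105, 0.005] -5.37
[-0.027, -0.0131, 0.005] -5.37
[-0.0256, -0.0156, 0.005] -5.37
[-0.0241, -0.0179, 0.005] -5.37
[-0.0223, -0.0201, 0.005] -5.37
[-0.0203, -0.0221, 0.005] -5.37
[-0.0182, -0.0239, 0.005] -5.37
```

Call:
{"name": "apply_moves", "arguments": {
  "commands": [
    [-0.0295,-0.005,0.004,-5.4,-0.9],
    [-0.029,-0.008,0.004,-5.4,-0.9],
    [-0.028,-0.0105,0.004,-5.4,-0.9],
    [-0.027,-0.013,0.004,-5.4,-0.9],
    [-0.0256,-0.0156,0.004,-5.4,-0.9]
  ]
}}

```text
clock: 16.02
position: [0.5281, 0.0734, 0.0896]
ee_rot: [0.611, 0.791, -0.003, -0.026]
ft_force: [0.0, -0.6, -0.7]
grip_width: 0.952
```

Call:
{"name": "apply_moves", "arguments": {
  "commands": [
    [-0.024,-0.018,0.004,-5.4,-0.9],
    [-0.022,-0.02,0.004,-5.4,-0.9],
    [-0.02,-0.022,0.002,-5.4,-0.9],
    [-0.008,-0.01,0,-2.5,-0.9]
  ]
}}

```text
clock: 16.35
position: [0.4809, -0.0363, 0.0754]
ee_rot: [0.469, 0.883, -0.001, -0.028]
ft_force: [-0.1, 0.5, 0.3]
grip_width: 0.948
```

```bash
python3 -c "
from h import *
camera('wrist');camera('wrist');pf()"
```

```text
t16.45 pos [ 0.4817 -0.0356  0.0758] xyaw 123.68 F [ 0.4  0.2 -0.1] w 0.954
  press frame x -88.3 y -3.6 z 75.8 yaw err (turn to add) -0.67 tilt [ 48.6 -27. ]
```

Call:
{"name": "apply_moves", "arguments": {
  "commands": [
    [0,0.005,0.015,-0.6,-0.9],
    [0,0,0.022,0,-0.9],
    [0,0,0.018,0,-0.9],
    [0,0,0.007,0,-0.9]
  ]
}}

```text
clock: 16.78
position: [0.4831, -0.0344, 0.0133]
ee_rot: [0.47, 0.882, 0.001, -0.026]
ft_force: [-0.4, -0.2, 0.1]
grip_width: 0.951
```

```bash
python3 -c "
from h import *
camera('wrist');camera('wrist');pf()"
```

```text
t16.88 pos [ 0.4832 -0.0344  0.0141] xyaw 123.92 F [ 0.1  0.2 -0.4] w 0.951
  press frame x -88.5 y -1.6 z 14.1 yaw err (turn to add) -0.43 tilt [ 46.7 -22.2]
```

Call:
{"name": "apply_moves", "arguments": {
  "commands": [
    [0.0025,0.0015,0.007,-0.4,-0.9],
    [0,0,0.001,0,0],
    [0,0,0,0,0.4],
    [0,0,0,0,1],
    [0,0,0,0,1]
  ],
  "squeeze": 40
}}

```text
clock: 17.3
position: [0.4831, -0.0317, 0.0085]
ee_rot: [0.466, 0.884, 0.001, -0.026]
ft_force: [-6.3, -1.2, 6.1]
grip_width: 0.442
```

```bash
python3 -c "
from h import *
pf()"
```

```text
t17.30 pos [ 0.4831 -0.0317  0.0085] xyaw 124.34 F [-6.3 -1.2  6.1] w 0.442
  press frame x -90.7 y -0.2 z 8.5 yaw err (turn to add) -0.01 tilt [ 46.2 -21.8]
```

Call:
{"name": "apply_moves", "arguments": {
  "commands": [
    [0,0,0,0,1],
    [0.002,0,0,0,1],
    [0.003,0,0,0,1]
  ]
}}

```text
clock: 17.55
position: [0.4829, -0.0315, 0.009]
ee_rot: [0.467, 0.884, 0.0, -0.021]
ft_force: [14.5, -12.6, -21.0]
grip_width: 0.44
```

```bash
python3 -c "
from h import *
pf()"
```

```text
t17.55 pos [ 0.4829 -0.0315  0.009 ] xyaw 124.25 F [ 14.5 -12.6 -21. ] w 0.440
  press frame x -91.1 y -0.3 z 9.0 yaw err (turn to add) -0.10 tilt [ 38.1 -19.2]
```

Call:
{"name": "apply_moves", "arguments": {
  "commands": [
    [0.004,-0.002,0,0,1],
    [0.004,-0.002,0,0,1],
    [0.004,-0.002,0,0,1],
    [0.004,-0.002,0,0,1]
  ]
}}

```text
clock: 17.88
position: [0.4826, -0.0316, 0.0093]
ee_rot: [0.469, 0.883, 0.002, -0.002]
ft_force: [25.2, -9.5, -33.3]
grip_width: 0.432
```

```bash
python3 -c "
from h import *
pf()"
```

```text
t17.88 pos [ 0.4826 -0.0316  0.0093] xyaw 124.05 F [ 25.2  -9.5 -33.3] w 0.432
  press frame x -91.1 y -0.6 z 9.3 yaw err (turn to add) -0.30 tilt [5.9 2.2]
```

Call:
{"name": "apply_moves", "arguments": {
  "commands": [
    [0,0,0,0,1],
    [0,0,0,0,-0.2],
    [0,0,0,0,-0.9],
    [0,0,0,0,-0.9],
    [0,0,-0.015,0,-0.9]
  ],
  "squeeze": 70
}}

```text
clock: 18.3
position: [0.4821, -0.0315, 0.0232]
ee_rot: [0.469, 0.883, 0.002, -0.002]
ft_force: [-1.1, 0.3, 0.2]
grip_width: 0.948
```

Call:
{"name": "apply_moves", "arguments": {
  "commands": [
    [0,0,-0.03,0,-0.9],
    [0.01,0.01,-0.03,3,-0.9]
  ]
}}

```text
clock: 18.47
position: [0.482, -0.0203, 0.0824]
ee_rot: [0.493, 0.87, -0.001, -0.005]
ft_force: [0.9, 1.3, -0.1]
grip_width: 0.95
```

```bash
python3 -c "
from h import *
camera('wrist');pf();plan(592,245,105,75.2)"
```

```text
t18.52 pos [ 0.4859 -0.0159  0.0882] xyaw 120.74 F [3.8 3.6 5.2] w 0.951
  press frame x -102.2 y 11.0 z 88.2 yaw err (turn to add) -3.61 tilt [6.3 2. ]
t18.52 pos [ 0.4859 -0.0159  0.0882] xyaw 120.74 F [3.8 3.6 5.2] w 0.951
n 8 dist [106.1 260.9  16.8] turn 45.5
[0.0213, 0.0281, -0.0021] 5.69
[0.0239, 0.0258, -0.0021] 5.69
[0.0264, 0.0233, -0.0021] 5.69
[0.0286, 0.0206, -0.0021] 5.69
[0.0305, 0.0177, -0.0021] 5.69
[0.0321, 0.0145, -0.0021] 5.69
[0.0333, 0.0113, -0.0021] 5.69
[0.0343, 0.0079, -0.0021] 5.69
```

Call:
{"name": "apply_moves", "arguments": {
  "commands": [
    [0.0213,0.028,-0.002,5.7,-0.9],
    [0.024,0.026,-0.002,5.7,-0.9],
    [0.0264,0.0233,-0.002,5.7,-0.9],
    [0.0286,0.0206,-0.002,5.7,-0.9],
    [0.0305,0.0177,-0.002,5.7,-0.9]
  ]
}}

```text
clock: 18.93
position: [0.5571, 0.1471, 0.1062]
ee_rot: [0.703, 0.711, 0.006, -0.001]
ft_force: [1.0, 0.9, 0.3]
grip_width: 0.949
```

Call:
{"name": "apply_moves", "arguments": {
  "commands": [
    [0.032,0.0145,-0.002,5.7,-0.9],
    [0.033,0.011,-0.002,5.5,-0.9],
    [0.022,0.005,0,3,-0.9]
  ]
}}

```text
clock: 19.18
position: [0.5958, 0.2405, 0.1131]
ee_rot: [0.789, 0.614, 0.008, -0.003]
ft_force: [0.3, 0.8, 0.7]
grip_width: 0.949
```

```bash
python3 -c "
from h import *
camera('wrist');camera('wrist');wplates();tilt()"
```

```text
c [822.5 215.9] size [ 9.  36.7] ang 83.4 grasp [828.5 267.5] [500, 139, 12, 41, 491]
c [583.5 213.3] size [ 60.1 149.5] ang 75.1 grasp [596.9 263.5] [218, 141, 66, 148, 9210]
t19.33 pos [0.5951 0.2387 0.1122] xyaw 76.13 F [-0.5 -0.7  0.1] w 0.949
  tilt tool-z world xy mrad [ 8.5 12.4] in tool x,y: [14.1  5.3] j [-0.69   0.453  0.314  1.583 -0.16   1.117 -0.578] jv [ 0.036 -0.031  0.035  0.051  0.017  0.     0.036]
```

Call:
{"name": "apply_moves", "arguments": {
  "commands": [
    [0.012,-0.003,0.015,1,-0.9],
    [0.008,-0.001,0.03,0,-0.9],
    [0,0,0.03,0,-0.9],
    [0,0,0.01,0,-0.9]
  ]
}}

```text
clock: 19.67
position: [0.6002, 0.2575, 0.0295]
ee_rot: [0.793, 0.609, 0.011, -0.001]
ft_force: [-1.0, -0.8, -1.2]
grip_width: 0.948
```

```bash
python3 -c "
from h import *
camera('wrist');camera('wrist');tilt();plan(596.9,263.5,-2,75.1,1)"
```

```text
t19.77 pos [0.6008 0.2573 0.0314] xyaw 74.98 F [-0.5 -0.2 -0.2] w 0.951
  tilt tool-z world xy mrad [16.3 14.9] in tool x,y: [18.6 11.9] j [-0.691  0.562  0.291  1.612 -0.194  0.974 -0.599] jv [-0.002 -0.043  0.014 -0.046  0.008  0.031 -0.01 ]
t19.77 pos [0.6008 0.2573 0.0314] xyaw 74.98 F [-0.5 -0.2 -0.2] w 0.951
n 1 dist [ -3.9   6.2 -33.4] turn -0.1
[0.005, -0.0054, 0.0334] -0.12
```

Call:
{"name": "apply_moves", "arguments": {
  "commands": [
    [0.005,-0.006,0.014,-0.1,-0.9],
    [0,0,0.011,0,-0.9],
    [0,0,0.004,0,-0.9]
  ]
}}

```text
clock: 20.02
position: [0.6004, 0.2624, 0.0075]
ee_rot: [0.794, 0.608, 0.014, 0.0]
ft_force: [0.0, 0.1, 0.9]
grip_width: 0.954
```

```bash
python3 -c "
from h import *
camera('wrist');camera('wrist');tilt();plan(596.9,263.5,-2,75.1,1)"
```

```text
t20.12 pos [0.6003 0.2626 0.0076] xyaw 74.94 F [-0.5 -0.1  0.5] w 0.948
  tilt tool-z world xy mrad [22.4 17.3] in tool x,y: [22.5 17.1] j [-0.693  0.591  0.283  1.625 -0.203  0.926 -0.601] jv [-0.002 -0.009  0.002 -0.011  0.001  0.007 -0.003]
t20.12 pos [0.6003 0.2626 0.0076] xyaw 74.94 F [-0.5 -0.1  0.5] w 0.948
n 1 dist [-3.4  0.9 -9.6] turn -0.2
[-0.0001, -0.0035, 0.0096] -0.16
```

Call:
{"name": "apply_moves", "arguments": {
  "commands": [
    [0,-0.004,0.0075,0,-0.9],
    [0,0,0.002,0,-0.4],
    [0,0,0.0005,0,0.1],
    [0,0,0,0,0.5],
    [0,0,0,0,1]
  ]
}}

```text
clock: 20.53
position: [0.5987, 0.2636, 0.0007]
ee_rot: [0.794, 0.608, 0.016, 0.0]
ft_force: [-1.0, -0.0, -1.2]
grip_width: 0.673
```

Call:
{"name": "apply_moves", "arguments": {
  "commands": [
    [0,0,0,0,1],
    [0,0,0,0,1]
  ]
}}

```text
clock: 20.7
position: [0.5987, 0.2636, 0.0008]
ee_rot: [0.794, 0.608, 0.016, 0.0]
ft_force: [-0.2, 0.5, -1.6]
grip_width: 0.674
```

```bash
python3 -c "
from h import *
tilt();plan(596.9,263.5,-2,75.1,1)"
```

```text
t20.70 pos [0.5987 0.2636 0.0008] xyaw 74.87 F [-0.2  0.5 -1.6] w 0.674
  tilt tool-z world xy mrad [26.7 19.4] in tool x,y: [25.7 20.6] j [-0.695  0.595  0.281  1.635 -0.205  0.907 -0.602] jv [-0.001  0.     0.     0.002 -0.    -0.001  0.001]
t20.70 pos [0.5987 0.2636 0.0008] xyaw 74.87 F [-0.2  0.5 -1.6] w 0.674
n 1 dist [-1.8 -0.1 -2.8] turn -0.2
[-0.0005, -0.0017, 0.0028] -0.23
```

Call:
{"name": "apply_moves", "arguments": {
  "commands": [
    [0,0,-0.015,0,1],
    [0,0,-0.035,0,1],
    [0,0,-0.03,0,1]
  ]
}}

```text
clock: 20.95
position: [0.592, 0.2599, 0.0768]
ee_rot: [0.794, 0.608, 0.01, -0.0]
ft_force: [1.1, 0.1, -0.7]
grip_width: 0.674
```

```bash
python3 -c "
from h import *
tilt();plan(438.6,48,85,124.4,9)"
```

```text
t20.95 pos [0.592  0.2599 0.0768] xyaw 74.87 F [ 1.1  0.1 -0.7] w 0.674
  tilt tool-z world xy mrad [15.  12.5] in tool x,y: [16.  11.2] j [-0.715  0.497  0.306  1.602 -0.172  1.05  -0.625] jv [-0.084 -0.412  0.103 -0.198  0.143  0.647 -0.099]
t20.95 pos [0.592  0.2599 0.0768] xyaw 74.87 F [ 1.1  0.1 -0.7] w 0.674
n 9 dist [-153.4 -211.9    8.2] turn -49.5
[-0.0272, -0.0103, -0.0009] -5.5
[-0.0261, -0.0129, -0.0009] -5.5
[-0.0247, -0.0153, -0.0009] -5.5
[-0.0231, -0.0176, -0.0009] -5.5
[-0.0213, -0.0197, -0.0009] -5.5
[-0.0193, -0.0217, -0.0009] -5.5
[-0.0172, -0.0235, -0.0009] -5.5
[-0.0148, -0.025, -0.0009] -5.5
[-0.0124, -0.0263, -0.0009] -5.5
```

Call:
{"name": "apply_moves", "arguments": {
  "commands": [
    [-0.0272,-0.01,0,-5.5,1],
    [-0.026,-0.013,0,-5.5,1],
    [-0.0247,-0.0153,0,-5.5,1],
    [-0.023,-0.0176,0,-5.5,1],
    [-0.0213,-0.0197,0,-5.5,1]
  ]
}}

```text
clock: 21.37
position: [0.5111, 0.1457, 0.0859]
ee_rot: [0.617, 0.786, 0.018, 0.006]
ft_force: [0.4, -0.6, -1.7]
grip_width: 0.676
```

Call:
{"name": "apply_moves", "arguments": {
  "commands": [
    [-0.0193,-0.0217,0,-5.5,1],
    [-0.017,-0.0235,0,-5.5,1],
    [-0.015,-0.025,0,-5.5,1],
    [-0.005,-0.01,0,-3,1]
  ]
}}

```text
clock: 21.7
position: [0.4515, 0.0574, 0.0857]
ee_rot: [0.468, 0.884, 0.018, 0.009]
ft_force: [0.9, 0.0, -2.2]
grip_width: 0.674
```

```bash
python3 -c "
from h import *
camera('wrist');camera('wrist');pf()"
```

```text
t21.80 pos [0.4527 0.0585 0.0861] xyaw 123.99 F [ 0.5 -0.6 -2.7] w 0.675
  press frame x -182.4 y 25.6 z 86.1 yaw err (turn to add) -0.36 tilt [ 0.1 41.6]
```

Call:
{"name": "apply_moves", "arguments": {
  "commands": [
    [-0.004,-0.012,0.014,-0.3,1],
    [-0.002,-0.012,0.016,0,1],
    [0,-0.002,0.004,0,1]
  ]
}}

```text
clock: 22.05
position: [0.4386, 0.0412, 0.0541]
ee_rot: [0.468, 0.883, 0.021, 0.012]
ft_force: [-0.6, -0.7, -1.9]
grip_width: 0.673
```

```bash
python3 -c "
from h import *
camera('wrist');camera('wrist');pf()"
```

```text
t22.15 pos [0.4399 0.0422 0.0552] xyaw 124.17 F [ 0.3  0.3 -1.1] w 0.678
  press frame x -176.1 y 5.8 z 55.2 yaw err (turn to add) -0.18 tilt [-2.  50.5]
```

Call:
{"name": "apply_moves", "arguments": {
  "commands": [
    [-0.004,-0.006,0.011,-0.2,1]
  ]
}}

```text
clock: 22.23
position: [0.4403, 0.0378, 0.0463]
ee_rot: [0.466, 0.884, 0.023, 0.014]
ft_force: [0.9, 0.9, -1.9]
grip_width: 0.675
```

```bash
python3 -c "
from h import *
camera('wrist');camera('wrist');pf()"
```

```text
t22.33 pos [0.4377 0.036  0.0439] xyaw 124.36 F [-0.5 -0.  -3.2] w 0.675
  press frame x -172.3 y 0.5 z 43.9 yaw err (turn to add) 0.01 tilt [-1.9 49.6]
```

Call:
{"name": "apply_moves", "arguments": {
  "commands": [
    [-0.01,0,0,0.1,1],
    [-0.012,-0.0003,0,0.1,1],
    [-0.01,-0.0003,0,0.1,1]
  ]
}}

```text
clock: 22.58
position: [0.4579, 0.0112, 0.0464]
ee_rot: [0.467, 0.884, 0.022, 0.013]
ft_force: [-0.5, -0.3, -1.6]
grip_width: 0.675
```

```bash
python3 -c "
from h import *
camera('wrist');pf()"
```

```text
t22.63 pos [0.4592 0.0096 0.0468] xyaw 124.17 F [ 1.1 -1.8 -1.2] w 0.676
  press frame x -138.3 y 3.4 z 46.8 yaw err (turn to add) -0.18 tilt [-3.  52.6]
```

Call:
{"name": "apply_moves", "arguments": {
  "commands": [
    [-0.008,-0.004,0.003,-0.2,1],
    [-0.008,0,0,0,1],
    [-0.006,0,0,0,1]
  ]
}}

```text
clock: 22.88
position: [0.4715, -0.0106, 0.0458]
ee_rot: [0.466, 0.884, 0.023, 0.015]
ft_force: [0.1, 0.2, -1.6]
grip_width: 0.674
```

```bash
python3 -c "
from h import *
camera('wrist');pf()"
```

```text
t22.93 pos [ 0.472  -0.0117  0.0459] xyaw 124.32 F [ 0.7 -0.9 -1.1] w 0.676
  press frame x -113.6 y 1.9 z 45.9 yaw err (turn to add) -0.03 tilt [-4.7 55.2]
```

Call:
{"name": "apply_moves", "arguments": {
  "commands": [
    [-0.011,-0.002,0.003,0,1],
    [-0.011,-0.0005,0.0015,0,1],
    [-0.008,0,0,0,1]
  ]
}}

```text
clock: 23.18
position: [0.4884, -0.0367, 0.0422]
ee_rot: [0.466, 0.884, 0.024, 0.015]
ft_force: [-0.0, 0.6, -3.0]
grip_width: 0.677
```

```bash
python3 -c "
from h import *
camera('wrist');pf()"
```

```text
t23.23 pos [ 0.4892 -0.0381  0.0425] xyaw 124.36 F [ 0.7 -1.2 -1.5] w 0.674
  press frame x -82.0 y 1.3 z 42.5 yaw err (turn to add) 0.01 tilt [-5.3 56.7]
```

Call:
{"name": "apply_moves", "arguments": {
  "commands": [
    [-0.009,-0.0004,0.001,0,1],
    [-0.009,0,0.001,0,1],
    [-0.006,0,0,0,1]
  ]
}}

```text
clock: 23.48
position: [0.5035, -0.058, 0.0408]
ee_rot: [0.466, 0.884, 0.024, 0.015]
ft_force: [-0.1, 0.4, -1.1]
grip_width: 0.676
```

```bash
python3 -c "
from h import *
camera('wrist');pf()"
```

```text
t23.53 pos [ 0.504  -0.0591  0.041 ] xyaw 124.38 F [ 1.2 -0.8 -1.4] w 0.671
  press frame x -56.4 y 1.6 z 41.0 yaw err (turn to add) 0.03 tilt [-5.4 57.1]
```

Call:
{"name": "apply_moves", "arguments": {
  "commands": [
    [-0.004,-0.0005,0.0015,0,1],
    [-0.003,0,0,0,1]
  ]
}}

```text
clock: 23.7
position: [0.5061, -0.0631, 0.0385]
ee_rot: [0.466, 0.885, 0.024, 0.013]
ft_force: [-11.0, 13.8, -0.6]
grip_width: 0.679
```

```bash
python3 -c "
from h import *
camera('wrist');pf()"
```

```text
t23.75 pos [ 0.5061 -0.063   0.0385] xyaw 124.51 F [-4.7  8.8  0.7] w 0.677
  press frame x -51.9 y 1.1 z 38.5 yaw err (turn to add) 0.16 tilt [-0.2 54.7]
```

Call:
{"name": "apply_moves", "arguments": {
  "commands": [
    [-0.003,0,0.001,0,1],
    [-0.002,0,0,0,1]
  ]
}}

```text
clock: 23.92
position: [0.506, -0.063, 0.0371]
ee_rot: [0.464, 0.886, 0.025, 0.008]
ft_force: [-7.8, 4.0, 11.1]
grip_width: 0.674
```

```bash
python3 -c "
from h import *
pf()"
```

```text
t23.92 pos [ 0.506  -0.063   0.0371] xyaw 124.73 F [-7.8  4.  11.1] w 0.674
  press frame x -52.0 y 1.0 z 37.1 yaw err (turn to add) 0.38 tilt [ 8.8 51.3]
```

Call:
{"name": "apply_moves", "arguments": {
  "commands": [
    [0,0.003,0,0.3,1],
    [0,0.003,0,0,1],
    [0,0.003,0,0,1],
    [0,0.003,0,0,1]
  ]
}}

```text
clock: 24.25
position: [0.5072, -0.0616, 0.0369]
ee_rot: [0.469, 0.883, 0.019, 0.0]
ft_force: [-13.7, -4.1, 13.6]
grip_width: 0.675
```

```bash
python3 -c "
from h import *
pf()"
```

```text
t24.25 pos [ 0.5072 -0.0616  0.0369] xyaw 124.08 F [-13.7  -4.1  13.6] w 0.675
  press frame x -52.5 y 2.8 z 36.9 yaw err (turn to add) -0.27 tilt [17.8 34.7]
```

Call:
{"name": "apply_moves", "arguments": {
  "commands": [
    [0,0.004,-0.0005,-0.3,1],
    [0,0.004,-0.0005,0,1],
    [0,0.004,0,0,1],
    [0,0.003,0,0,1]
  ]
}}

```text
clock: 24.58
position: [0.5072, -0.0613, 0.0368]
ee_rot: [0.471, 0.882, 0.012, -0.01]
ft_force: [-14.8, -2.9, 16.4]
grip_width: 0.675
```

```bash
python3 -c "
from h import *
pf()"
```

```text
t24.58 pos [ 0.5072 -0.0613  0.0368] xyaw 123.76 F [-14.8  -2.9  16.4] w 0.675
  press frame x -52.7 y 3.0 z 36.8 yaw err (turn to add) -0.59 tilt [29.1 11.4]
```

Call:
{"name": "apply_moves", "arguments": {
  "commands": [
    [0,-0.001,0,0,0],
    [0,0,0,0,-0.6],
    [0,0,0,0,-0.9],
    [0,0,-0.015,0,-0.9],
    [0,0,-0.03,0,-0.9]
  ]
}}

```text
clock: 25.0
position: [0.5039, -0.063, 0.0784]
ee_rot: [0.471, 0.882, 0.01, -0.013]
ft_force: [-0.1, -0.4, -0.2]
grip_width: 0.954
```

Call:
{"name": "apply_moves", "arguments": {
  "commands": [
    [0.01,0,-0.03,0,-0.9],
    [0.025,0,-0.035,0,-0.9],
    [0.01,0,-0.035,0,-0.9],
    [0,0,-0.02,0,-0.9]
  ]
}}

```text
clock: 25.33
position: [0.4803, -0.0293, 0.2044]
ee_rot: [0.472, 0.882, 0.009, -0.013]
ft_force: [0.6, -0.9, 0.5]
grip_width: 0.949
```

```bash
python3 -c "
from h import *
p,d=camera('top');plates(p,d,*campose('top'));pf();plan(426,-345,140,105)
p,d=camera('side');cv2.imwrite('pics/s4.png',cv2.resize(p[170:300,220:380,::-1],None,fx=4,fy=4))"
```

```text
rect c [ 554.3 -615.9] size [  12.3 1323. ] ang 0.1 [436, 0, 15, 384, 813]
rect c [ 428.6 -380.5] size [ 77.2 152.1] ang 102.7 [352, 207, 47, 27, 800]
rect c [361.6 548. ] size [ 75.5 120.4] ang 24.3 [85, 219, 33, 40, 746]
rect c [ 6.4 52.7] size [124.5 233. ] ang 178.3 [227, 311, 40, 73, 1135]
t25.38 pos [ 0.4821 -0.0296  0.2074] xyaw 123.70 F [2.  0.1 3.9] w 0.950
  press frame x -93.0 y 0.1 z 207.4 yaw err (turn to add) -0.65 tilt [29.2  8.7]
t25.38 pos [ 0.4821 -0.0296  0.2074] xyaw 123.70 F [2.  0.1 3.9] w 0.950
n 9 dist [ -56.1 -315.4  -67.4] turn 18.7
[-0.0257, -0.0246, 0.0075] 2.08
[-0.0266, -0.0237, 0.0075] 2.08
[-0.0274, -0.0227, 0.0075] 2.08
[-0.0282, -0.0217, 0.0075] 2.08
[-0.029, -0.0207, 0.0075] 2.08
[-0.0297, -0.0196, 0.0075] 2.08
[-0.0304, -0.0185, 0.0075] 2.08
[-0.0311, -0.0174, 0.0075] 2.08
[-0.0317, -0.0163, 0.0075] 2.08
```

View pics/s4.png

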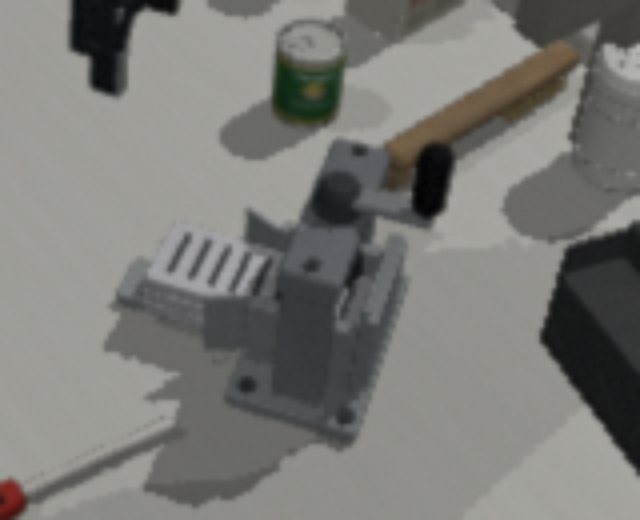

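Call:
{"name": "apply_moves", "arguments": {
  "commands": [
    [-0.024,-0.027,0,2,-0.9],
    [-0.026,-0.026,0,2,-0.9],
    [-0.0274,-0.0235,0,2,-0.9],
    [-0.028,-0.022,0,2,-0.9],
    [-0.029,-0.02,0,2,-0.9]
  ]
}}

```text
clock: 25.85
position: [0.448, -0.2035, 0.1985]
ee_rot: [0.542, 0.84, 0.011, -0.011]
ft_force: [0.8, 0.2, 0.4]
grip_width: 0.951
```

Call:
{"name": "apply_moves", "arguments": {
  "commands": [
    [-0.03,-0.019,0.003,2,-0.9],
    [-0.0305,-0.018,0.015,2,-0.9],
    [-0.031,-0.017,0.025,2,-0.9],
    [-0.018,-0.01,0.025,2,-0.9]
  ]
}}

```text
clock: 26.18
position: [0.4285, -0.3354, 0.129]
ee_rot: [0.603, 0.798, 0.011, -0.006]
ft_force: [0.4, 0.0, -0.4]
grip_width: 0.947
```

```bash
python3 -c "
from h import *
camera('wrist');camera('wrist');wplates();tilt()"
```

```text
c [ 495.7 -161.4] size [28.  36.1] ang 14.7 grasp [ 546.  -148.2] [370, 0, 44, 36, 1173]
c [ 528.3 -199.6] size [34.1 36.7] ang 30.4 grasp [ 573.1 -173.2] [386, 61, 44, 36, 1474]
c [ 427.9 -379.7] size [ 60.1 149.8] ang 103.3 grasp [ 415.9 -329.1] [216, 156, 63, 139, 8134]
t26.33 pos [ 0.4272 -0.3325  0.1271] xyaw 105.87 F [ 0.1 -0.6  0.3] w 0.949
  tilt tool-z world xy mrad [-2.9 27.6] in tool x,y: [27.3  4.8] j [ 0.028  0.282  0.655  1.825 -0.212  1.119  1.038] jv [-0.04  -0.053 -0.032 -0.029  0.011  0.027 -0.018]
```

Call:
{"name": "apply_moves", "arguments": {
  "commands": [
    [0.002,-0.006,0.02,1.5,-0.9],
    [0.001,-0.004,0.03,1,-0.9],
    [0,0,0.033,0,-0.9],
    [0,0,0.01,0,-0.9]
  ]
}}

```text
clock: 26.67
position: [0.4215, -0.3287, 0.035]
ee_rot: [0.618, 0.786, 0.011, -0.005]
ft_force: [-0.3, -0.0, 0.5]
grip_width: 0.954
```

```bash
python3 -c "
from h import *
camera('wrist');camera('wrist');tilt();plan(415.9,-329.1,-2,103.3,1)"
```

```text
t26.77 pos [ 0.4222 -0.3297  0.0372] xyaw 103.59 F [-0.1  0.1  0.5] w 0.950
  tilt tool-z world xy mrad [ 6.3 23.7] in tool x,y: [21.5 11.7] j [ 0.069  0.393  0.617  1.918 -0.309  0.931  1.077] jv [-0.002 -0.04   0.027 -0.045  0.023  0.033 -0.016]
t26.77 pos [ 0.4222 -0.3297  0.0372] xyaw 103.59 F [-0.1  0.1  0.5] w 0.950
n 1 dist [ -6.3   0.6 -39.2] turn 0.3
[0.002, -0.006, 0.0392] 0.29
```

Like plate A (from 31 mm): slightly more depth here.

Call:
{"name": "apply_moves", "arguments": {
  "commands": [
    [0.001,-0.0065,0.018,0.3,-0.9],
    [0,0,0.013,0,-0.9],
    [0,0,0.004,0,-0.9]
  ]
}}

```text
clock: 27.02
position: [0.4208, -0.3305, 0.0068]
ee_rot: [0.619, 0.785, 0.012, -0.001]
ft_force: [0.1, 0.9, 0.0]
grip_width: 0.946
```

```bash
python3 -c "
from h import *
camera('wrist');camera('wrist');tilt();plan(415.9,-329.1,-2,103.3,1)"
```

```text
t27.12 pos [ 0.4206 -0.3307  0.0072] xyaw 103.47 F [ 0.4 -1.   0.6] w 0.953
  tilt tool-z world xy mrad [13.8 20.4] in tool x,y: [16.7 18.2] j [ 0.093  0.436  0.595  1.941 -0.349  0.865  1.11 ] jv [-0.003 -0.012  0.008 -0.006  0.006  0.009 -0.005]
t27.12 pos [ 0.4206 -0.3307  0.0072] xyaw 103.47 F [ 0.4 -1.   0.6] w 0.953
n 1 dist [-4.7  1.6 -9.2] turn 0.2
[0.0026, -0.0042, 0.0092] 0.17
```

Call:
{"name": "apply_moves", "arguments": {
  "commands": [
    [0.002,-0.005,0.0085,0.2,-0.9],
    [0,0,0.002,0,-0.4],
    [0,0,0.0005,0,0.1],
    [0,0,0,0,0.5],
    [0,0,0,0,1]
  ]
}}

```text
clock: 27.53
position: [0.4175, -0.3307, -0.001]
ee_rot: [0.621, 0.784, 0.013, 0.001]
ft_force: [-0.7, -0.3, -0.5]
grip_width: 0.677
```

Call:
{"name": "apply_moves", "arguments": {
  "commands": [
    [0,0,0,0,1],
    [0,0,0,0,1]
  ]
}}

```text
clock: 27.7
position: [0.4175, -0.3307, -0.0008]
ee_rot: [0.621, 0.784, 0.013, 0.001]
ft_force: [-0.8, 0.2, -1.6]
grip_width: 0.675
```

```bash
python3 -c "
from h import *
tilt();plan(415.9,-329.1,-2,103.3,1)"
```

```text
t27.70 pos [ 0.4175 -0.3307 -0.0008] xyaw 103.28 F [-0.8  0.2 -1.6] w 0.675
  tilt tool-z world xy mrad [18.7 19. ] in tool x,y: [14.2 22.6] j [ 0.101  0.442  0.589  1.954 -0.36   0.842  1.121] jv [-0.002 -0.001 -0.    -0.001  0.002  0.001 -0.001]
t27.70 pos [ 0.4175 -0.3307 -0.0008] xyaw 103.28 F [-0.8  0.2 -1.6] w 0.675
n 1 dist [-1.6  1.6 -1.2] turn -0.0
[0.0019, -0.0012, 0.0012] -0.02
```

Call:
{"name": "apply_moves", "arguments": {
  "commands": [
    [0,0,-0.015,0,1],
    [0,0,-0.035,0,1],
    [0,0,-0.04,0,1],
    [0,0,-0.04,0,1],
    [0,0,-0.04,0,1]
  ]
}}

```text
clock: 28.12
position: [0.4091, -0.3304, 0.1661]
ee_rot: [0.621, 0.784, 0.01, -0.008]
ft_force: [1.9, -0.1, -1.9]
grip_width: 0.677
```

```bash
python3 -c "
from h import *
tilt();plan(425,30,215,124.4,10)"
```

```text
t28.12 pos [ 0.4091 -0.3304  0.1661] xyaw 103.25 F [ 1.9 -0.1 -1.9] w 0.677
  tilt tool-z world xy mrad [ 1.  25.9] in tool x,y: [24.9  6.9] j [-0.009  0.194  0.692  1.827 -0.156  1.184  0.967] jv [-0.219 -0.599  0.147 -0.548  0.469  1.012 -0.362]
t28.12 pos [ 0.4091 -0.3304  0.1661] xyaw 103.25 F [ 1.9 -0.1 -1.9] w 0.677
n 10 dist [ 15.9 360.4  48.9] turn -21.1
[0.0347, 0.0098, -0.0049] -2.11
[0.0343, 0.0111, -0.0049] -2.11
[0.0339, 0.0123, -0.0049] -2.11
[0.0334, 0.0136, -0.0049] -2.11
[0.0329, 0.0148, -0.0049] -2.11
[0.0323, 0.016, -0.0049] -2.11
[0.0317, 0.0172, -0.0049] -2.11
[0.0311, 0.0184, -0.0049] -2.11
[0.0304, 0.0195, -0.0049] -2.11
[0.0296, 0.0206, -0.0049] -2.11
```

Call:
{"name": "apply_moves", "arguments": {
  "commands": [
    [0.035,0.009,-0.01,-2.1,1],
    [0.035,0.01,-0.003,-2.1,1],
    [0.034,0.012,0,-2.1,1],
    [0.0335,0.0136,0,-2.1,1],
    [0.033,0.015,0,-2.1,1]
  ]
}}

```text
clock: 28.53
position: [0.4168, -0.1554, 0.1941]
ee_rot: [0.551, 0.835, 0.011, 0.003]
ft_force: [1.8, 1.1, -1.9]
grip_width: 0.679
```

Call:
{"name": "apply_moves", "arguments": {
  "commands": [
    [0.0325,0.016,0,-2.1,1],
    [0.032,0.017,0,-2.1,1],
    [0.031,0.0184,0.003,-2.1,1],
    [0.03,0.0195,0.006,-2.1,1],
    [0.026,0.018,0.01,-2,1]
  ]
}}

```text
clock: 28.95
position: [0.4255, 0.0297, 0.1807]
ee_rot: [0.469, 0.883, 0.014, 0.007]
ft_force: [2.3, 0.6, -1.1]
grip_width: 0.677
```

```bash
python3 -c "
from h import *
camera('wrist');camera('wrist');pf()"
```

```text
t29.05 pos [0.4244 0.0323 0.1789] xyaw 124.43 F [ 0.1 -1.4 -2.4] w 0.680
  press frame x -176.7 y -12.5 z 178.9 yaw err (turn to add) 0.08 tilt [ 2.6 27.5]
```

Call:
{"name": "apply_moves", "arguments": {
  "commands": [
    [0,0.004,0.02,0,1],
    [0,0.004,0.03,0,1],
    [0,0.001,0.033,0,1],
    [0,0,0.015,0,1],
    [0,0,0.003,0,1]
  ]
}}

```text
clock: 29.47
position: [0.436, 0.0399, 0.0764]
ee_rot: [0.465, 0.885, 0.014, 0.007]
ft_force: [-0.2, 0.6, -1.4]
grip_width: 0.672
```

```bash
python3 -c "
from h import *
camera('wrist');camera('wrist');pf()"
```

```text
t29.57 pos [0.4366 0.04   0.0782] xyaw 124.53 F [-0.7  0.2 -1.7] w 0.678
  press frame x -176.2 y 1.9 z 78.2 yaw err (turn to add) 0.18 tilt [-0.1 33.7]
```

Call:
{"name": "apply_moves", "arguments": {
  "commands": [
    [-0.001,-0.0025,0.012,0.2,1],
    [0,0,0.01,0,1]
  ]
}}

```text
clock: 29.73
position: [0.4385, 0.0382, 0.0594]
ee_rot: [0.467, 0.884, 0.017, 0.01]
ft_force: [-0.4, -0.9, -1.7]
grip_width: 0.677
```

```bash
python3 -c "
from h import *
camera('wrist');camera('wrist');pf()"
```

```text
t29.83 pos [0.4381 0.0384 0.0588] xyaw 124.29 F [-0.9 -0.2 -1.6] w 0.675
  press frame x -174.1 y 2.2 z 58.8 yaw err (turn to add) -0.06 tilt [-1.4 38.1]
```

Call:
{"name": "apply_moves", "arguments": {
  "commands": [
    [-0.009,-0.001,0.001,0,1],
    [-0.012,-0.0005,0.001,0,1],
    [-0.01,0,0,0,1]
  ]
}}

```text
clock: 30.08
position: [0.4562, 0.0122, 0.0592]
ee_rot: [0.466, 0.885, 0.018, 0.01]
ft_force: [0.6, -0.7, -1.4]
grip_width: 0.677
```

```bash
python3 -c "
from h import *
camera('wrist');pf()"
```

```text
t30.13 pos [0.4574 0.0105 0.0596] xyaw 124.40 F [ 0.4 -1.4 -0.5] w 0.679
  press frame x -140.1 y 2.4 z 59.6 yaw err (turn to add) 0.05 tilt [-3. 42.]
```

Call:
{"name": "apply_moves", "arguments": {
  "commands": [
    [-0.007,-0.003,0.004,0,1],
    [-0.008,-0.001,0.003,0,1],
    [-0.006,0,0.001,0,1]
  ]
}}

```text
clock: 30.38
position: [0.4686, -0.0101, 0.0535]
ee_rot: [0.466, 0.884, 0.019, 0.013]
ft_force: [-0.1, 1.4, -1.2]
grip_width: 0.677
```

```bash
python3 -c "
from h import *
camera('wrist');pf()"
```

```text
t30.43 pos [ 0.4692 -0.0111  0.0536] xyaw 124.32 F [ 1.1 -0.9 -1.3] w 0.674
  press frame x -115.6 y -0.0 z 53.6 yaw err (turn to add) -0.03 tilt [-5.  45.7]
```

Call:
{"name": "apply_moves", "arguments": {
  "commands": [
    [-0.01,-0.001,0.001,0,1],
    [-0.011,-0.0005,0.001,0,1],
    [-0.008,0,0,0,1]
  ]
}}

```text
clock: 30.68
position: [0.4855, -0.0348, 0.0524]
ee_rot: [0.466, 0.885, 0.02, 0.013]
ft_force: [-0.2, 0.2, -0.5]
grip_width: 0.677
```

```bash
python3 -c "
from h import *
camera('wrist');pf()"
```

```text
t30.73 pos [ 0.4863 -0.0361  0.0526] xyaw 124.39 F [ 0.5 -1.4 -1.7] w 0.676
  press frame x -85.3 y -0.0 z 52.6 yaw err (turn to add) 0.04 tilt [-5.3 47.5]
```

Call:
{"name": "apply_moves", "arguments": {
  "commands": [
    [-0.011,-0.0003,0.002,0,1],
    [-0.011,0,0.001,0,1],
    [-0.007,0,0,0,1]
  ]
}}

```text
clock: 30.98
position: [0.5029, -0.0596, 0.05]
ee_rot: [0.466, 0.885, 0.02, 0.013]
ft_force: [0.2, 0.3, -1.6]
grip_width: 0.678
```

```bash
python3 -c "
from h import *
camera('wrist');pf()"
```

```text
t31.03 pos [ 0.5035 -0.0606  0.0502] xyaw 124.40 F [ 0.1 -1.7 -0.7] w 0.678
  press frame x -55.4 y 0.2 z 50.2 yaw err (turn to add) 0.05 tilt [-5.3 47.6]
```

Call:
{"name": "apply_moves", "arguments": {
  "commands": [
    [-0.003,0,0.001,0,1],
    [-0.003,0,0,0,1]
  ]
}}

```text
clock: 31.2
position: [0.5067, -0.0652, 0.0492]
ee_rot: [0.466, 0.884, 0.02, 0.013]
ft_force: [-6.3, 6.0, -0.3]
grip_width: 0.673
```

```bash
python3 -c "
from h import *
pf()"
```

```text
t31.20 pos [ 0.5067 -0.0652  0.0492] xyaw 124.40 F [-6.3  6.  -0.3] w 0.673
  press frame x -49.8 y 0.3 z 49.2 yaw err (turn to add) 0.05 tilt [-4.5 47.1]
```

Call:
{"name": "apply_moves", "arguments": {
  "commands": [
    [-0.003,0,0.001,0,1],
    [-0.001,0.003,0.0005,0,1],
    [0,0.004,0,0,1],
    [0,0.004,0,0,1],
    [0,0.004,0,0,1]
  ]
}}

```text
clock: 31.62
position: [0.5082, -0.0636, 0.0469]
ee_rot: [0.469, 0.883, 0.013, 0.001]
ft_force: [-16.9, -6.6, 15.2]
grip_width: 0.676
```

Call:
{"name": "apply_moves", "arguments": {
  "commands": [
    [0,0.003,0,0,1],
    [0,0.003,0,0,1],
    [0,0.003,0,0,1]
  ]
}}

```text
clock: 31.87
position: [0.5082, -0.0633, 0.047]
ee_rot: [0.471, 0.882, 0.008, -0.005]
ft_force: [-15.0, -5.2, 14.1]
grip_width: 0.675
```

```bash
python3 -c "
from h import *
pf()"
```

```text
t31.87 pos [ 0.5082 -0.0633  0.047 ] xyaw 123.75 F [-15.   -5.2  14.1] w 0.675
  press frame x -50.5 y 2.7 z 47.0 yaw err (turn to add) -0.60 tilt [17.3  9.7]
```

Call:
{"name": "apply_moves", "arguments": {
  "commands": [
    [0,-0.001,0,0,0],
    [0,0,0,0,-0.6],
    [0,0,0,0,-0.9],
    [0,0,-0.015,0,-0.9],
    [0,0,-0.03,0,-0.9]
  ]
}}

```text
clock: 32.28
position: [0.504, -0.0636, 0.0889]
ee_rot: [0.471, 0.882, 0.006, -0.009]
ft_force: [-0.3, -0.9, 0.1]
grip_width: 0.948
```

Call:
{"name": "apply_moves", "arguments": {
  "commands": [
    [0.01,0,-0.03,0,-0.9],
    [0.03,0,-0.03,0,-0.9],
    [0.03,0,-0.035,0,-0.9],
    [0.01,0,-0.035,0,-0.9]
  ]
}}

```text
clock: 32.62
position: [0.4604, -0.0016, 0.2204]
ee_rot: [0.473, 0.881, 0.004, -0.009]
ft_force: [0.8, 1.1, 0.1]
grip_width: 0.953
```

```bash
python3 -c "
from h import *
p,d=camera('top');W=cloud(d,*campose('top'));m=(W[...,2]>.054)&(W[...,2]<.068)&(np.linalg.norm(W[...,:2]*1000-(PO-40*PX),axis=-1)<60)
q=(W[m][:,:2]*1000-PO);print(len(q),'plate top press x range',np.percentile(q@PX,[1,50,99]),'y',np.percentile(q@PY,[1,50,99]),'z',np.median(W[m][:,2]))
q=W[(W[...,2]>.185)&(W[...,2]<.215)&(np.linalg.norm(W[...,:2]*1000-(PO+45*PX),axis=-1)<75)];print('knob',len(q),q.mean(0)*1000)
r=nets.place_of('top','knob_mid');print(r)
pf()
cv2.imwrite('pics/t4.png',cv2.resize(p[150:230,240:350,::-1],None,fx=5,fy=5))
p,d=camera('side');cv2.imwrite('pics/s5.png',cv2.resize(p[170:300,220:380,::-1],None,fx=4,fy=4))"
```

```text
31 plate top press x range [-1.5995 11.2229 19.4182] y [-39.9516 -22.7453  -0.8298] z 0.06142664116882224
knob 46 [ 591.5042 -187.0233  197.1372]
[{'xy': [326.1, 165.1], 'conf': 0.49}, {'xy': [180.7, 247.9], 'conf': 0.19}]
t32.72 pos [ 0.4643 -0.0018  0.2251] xyaw 123.66 F [-0.  -0.7 -0.5] w 0.949
  press frame x -126.1 y 1.1 z 225.1 yaw err (turn to add) -0.69 tilt [16.8  8.9]
```

View pics/s5.png

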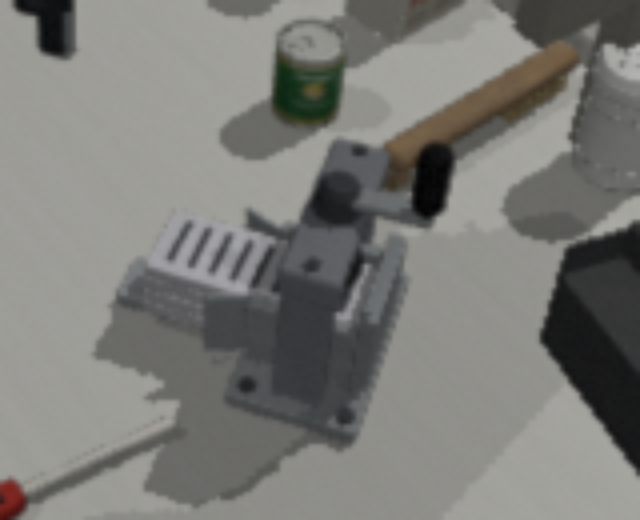

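Call:
{"name": "apply_moves", "arguments": {
  "commands": [
    [-0.025,0,-0.005,-0.3,-0.9],
    [-0.033,0,-0.003,-0.2,-0.9],
    [-0.034,0,-0.002,-0.2,-0.9],
    [-0.034,0,-0.002,0,-0.9],
    [-0.033,0,-0.002,0,-0.9]
  ]
}}

```text
clock: 33.18
position: [0.5547, -0.1316, 0.2314]
ee_rot: [0.46, 0.888, 0.008, -0.007]
ft_force: [0.6, -0.2, 1.3]
grip_width: 0.948
```

Call:
{"name": "apply_moves", "arguments": {
  "commands": [
    [-0.03,0,-0.001,0,-0.9],
    [-0.015,0,0,0,-0.9]
  ]
}}

```text
clock: 33.35
position: [0.5822, -0.1739, 0.2291]
ee_rot: [0.461, 0.887, 0.007, -0.007]
ft_force: [0.4, 0.3, 0.4]
grip_width: 0.949
```

```bash
python3 -c "
from h import *
camera('wrist');camera('wrist');pf();plan(591.5,-187.5,215,124.4,1);tilt()"
```

```text
t33.45 pos [ 0.5815 -0.1737  0.2285] xyaw 124.95 F [-0.3 -0.4 -0.6] w 0.952
  press frame x 82.0 y 0.9 z 228.5 yaw err (turn to add) 0.60 tilt [20.1  3.7]
t33.45 pos [ 0.5815 -0.1737  0.2285] xyaw 124.95 F [-0.3 -0.4 -0.6] w 0.952
n 1 dist [ 10.  -13.8 -13.5] turn 0.6
[-0.017, 0.0003, 0.0135] 0.55
t33.45 pos [ 0.5815 -0.1737  0.2285] xyaw 124.95 F [-0.3 -0.4 -0.6] w 0.952
  tilt tool-z world xy mrad [-8.4 18.6] in tool x,y: [20.1  3.7] j [-0.165  0.32   0.491  1.528 -0.168  1.346  0.955] jv [-0.039 -0.051 -0.036  0.045  0.012  0.009 -0.041]
```

Call:
{"name": "apply_moves", "arguments": {
  "commands": [
    [-0.01,0,0.006,0.5,-0.9],
    [-0.007,0,0.02,0,-0.9],
    [0,0,0.02,0,-0.9],
    [0,0,0.008,0,-0.9]
  ]
}}

```text
clock: 33.78
position: [0.5913, -0.1865, 0.171]
ee_rot: [0.466, 0.885, 0.006, -0.008]
ft_force: [-1.7, 1.2, 0.2]
grip_width: 0.95
```

```bash
python3 -c "
from h import *
camera('wrist');camera('wrist');pf();plan(591.5,-187.5,166,124.4,1)"
```

```text
t33.88 pos [ 0.5913 -0.1863  0.172 ] xyaw 124.44 F [0.3 0.5 1. ] w 0.948
  press frame x 97.9 y 1.8 z 172.0 yaw err (turn to add) 0.09 tilt [20.5  3.3]
t33.88 pos [ 0.5913 -0.1863  0.172 ] xyaw 124.44 F [0.3 0.5 1. ] w 0.948
n 1 dist [ 0.2 -1.2 -6. ] turn 0.0
[-0.0011, -0.0005, 0.006] 0.04
```

Call:
{"name": "apply_moves", "arguments": {
  "commands": [
    [-0.001,0,0.004,0,-0.4],
    [0,0,0.001,0,0.1],
    [0,0,0,0,0.5],
    [0,0,0,0,1],
    [0,0,0,0,1]
  ],
  "squeeze": 50
}}

```text
clock: 34.3
position: [0.593, -0.186, 0.1703]
ee_rot: [0.465, 0.885, 0.007, -0.006]
ft_force: [-4.4, -2.8, 3.7]
grip_width: 0.242
```

Call:
{"name": "apply_moves", "arguments": {
  "commands": [
    [0,0,0,0,1],
    [0,0,0,0,1]
  ]
}}

```text
clock: 34.47
position: [0.5928, -0.1861, 0.1706]
ee_rot: [0.465, 0.885, 0.007, -0.006]
ft_force: [0.2, -0.2, -4.4]
grip_width: 0.238
```

```bash
cat >> h.py <<'E'
AX=np.array([559.9,-143.7])
def crank(th,step=.5,n=None,lead=0):
    "rows from the current pose round the axis to joint angle th; prints tool-frame shifts"
    o,M=st(); p=o["position"][:2]*1000-AX; a=np.arctan2(p[1],p[0]); q=(PS-a)
    while q<-1: q+=2*np.pi
    t=np.array([np.sin(a),-np.cos(a)]); F=o["ft_force"]
    print("  crank q %.3f r %.1f  F tangential %.1f radial %.1f"%(q,np.linalg.norm(p),-F[:2]@t,F[:2]@p/np.linalg.norm(p)),"tilt",np.round((M.T@[0,0,-1])[:2]*-1000,1))
    if th is None: return
    n=n or int(np.ceil((th-q)/step)); prev=p
    for k in range(1,n+1):
        b=PS-(q+(th-q)*k/n); w=55*np.array([np.cos(b),np.sin(b)]); d=np.r_[(w-prev)/1000,0]; prev=w
        print(np.round(M.T@d,4).tolist())
E
python3 -c "
from h import *
crank(2.5)"
```

```text
t34.47 pos [ 0.5928 -0.1861  0.1706] xyaw 124.55 F [ 0.2 -0.2 -4.4] w 0.238
  crank q -0.061 r 53.6  F tangential -0.0 radial 0.3 tilt [18.2  6.7]
[0.0022, -0.0229, -0.0001]
[0.0128, -0.0194, 0.0001]
[0.0197, -0.0124, 0.0003]
[0.0231, -0.0031, 0.0004]
[0.0223, 0.0067, 0.0005]
[0.0175, 0.0153, 0.0004]
```

```bash
python3 -c "
from h import *
crank(1.4,.3)"
```

```text
t34.47 pos [ 0.5928 -0.1861  0.1706] xyaw 124.55 F [ 0.2 -0.2 -4.4] w 0.238
  crank q -0.061 r 53.6  F tangential -0.0 radial 0.3 tilt [18.2  6.7]
[0.0, -0.0159, -0.0001]
[0.006, -0.0149, 0.0]
[0.01, -0.0125, 0.0001]
[0.0132, -0.0091, 0.0002]
[0.0152, -0.0049, 0.0002]
```

Call:
{"name": "apply_moves", "arguments": {
  "commands": [
    [0.001,-0.012,0,0,1],
    [0.004,-0.015,0,0,1],
    [0.009,-0.013,0,0,1],
    [0.012,-0.01,0,0,1],
    [0.015,-0.006,0,0,1]
  ]
}}

```text
clock: 34.88
position: [0.5282, -0.1867, 0.1706]
ee_rot: [0.465, 0.885, 0.007, 0.001]
ft_force: [5.9, -3.9, -6.8]
grip_width: 0.232
```

```bash
python3 -c "
from h import *
crank(2.6,.3)"
```

```text
t34.88 pos [ 0.5282 -0.1867  0.1706] xyaw 124.62 F [ 5.9 -3.9 -6.8] w 0.232
  crank q 1.234 r 53.4  F tangential 7.1 radial -0.3 tilt [ 4.6 14.1]
[0.0142, -0.0044, 0.0]
[0.0149, 0.0012, 0.0001]
[0.0141, 0.0051, 0.0001]
[0.0122, 0.0088, 0.0002]
[0.0093, 0.0117, 0.0002]
```

Call:
{"name": "apply_moves", "arguments": {
  "commands": [
    [0.015,-0.003,0,0,1],
    [0.015,0.001,0,0,1],
    [0.014,0.005,0,0,1],
    [0.012,0.009,0,0,1],
    [0.008,0.01,0,0,1]
  ]
}}

```text
clock: 35.3
position: [0.5077, -0.1254, 0.1704]
ee_rot: [0.468, 0.884, 0.006, 0.006]
ft_force: [-1.4, -5.7, -0.5]
grip_width: 0.232
```

```bash
python3 -c "
from h import *
crank(3.2,.15)"
```

```text
t35.30 pos [ 0.5077 -0.1254  0.1704] xyaw 124.20 F [-1.4 -5.7 -0.5] w 0.232
  crank q 2.508 r 55.3  F tangential 5.8 radial -0.5 tilt [-4.4 16.1]
[0.0038, 0.0066, 0.0001]
[0.0032, 0.0069, 0.0001]
[0.0022, 0.0073, 0.0001]
[0.0012, 0.0075, 0.0001]
[0.0001, 0.0076, 0.0001]
```

Call:
{"name": "apply_moves", "arguments": {
  "commands": [
    [0.004,0.007,0,0,1],
    [0.003,0.008,0,0,1],
    [0.002,0.008,0,0,1],
    [0.001,0.008,0,0,1],
    [0,0.007,0,0,1]
  ]
}}

```text
clock: 35.72
position: [0.5286, -0.097, 0.1703]
ee_rot: [0.469, 0.883, 0.003, 0.001]
ft_force: [-6.0, -1.0, 3.1]
grip_width: 0.234
```

```bash
python3 -c "
from h import *
crank(3.7,.12)"
```

```text
t35.72 pos [ 0.5286 -0.097   0.1703] xyaw 124.01 F [-6.  -1.   3.1] w 0.234
  crank q 3.151 r 56.2  F tangential 5.5 radial 2.5 tilt [0.6 6.6]
[-0.0016, 0.006, 0.0]
[-0.001, 0.006, 0.0]
[-0.0017, 0.0058, 0.0]
[-0.0023, 0.0056, 0.0]
[-0.0029, 0.0053, 0.0]
```

Call:
{"name": "apply_moves", "arguments": {
  "commands": [
    [-0.001,0.006,0,0,1],
    [-0.0015,0.006,0,0,1],
    [-0.002,0.006,0,0,1]
  ]
}}

```text
clock: 35.97
position: [0.5434, -0.0896, 0.1703]
ee_rot: [0.47, 0.883, 0.002, -0.003]
ft_force: [-8.0, -0.0, 3.3]
grip_width: 0.235
```

```bash
python3 -c "
from h import *
crank(None);camera('wrist');crank(3.8,.1)"
```

```text
t35.97 pos [ 0.5434 -0.0896  0.1703] xyaw 124.00 F [-8.  -0.   3.3] w 0.235
  crank q 3.444 r 56.6  F tangential 7.6 radial 2.3 tilt [7.4 1.4]
t36.02 pos [ 0.5442 -0.0893  0.1703] xyaw 124.04 F [-5.8  0.2  3.3] w 0.235
  crank q 3.461 r 56.6  F tangential 5.5 radial 1.8 tilt [6.9 1.6]
[-0.0032, 0.0039, -0.0]
[-0.002, 0.0042, -0.0]
[-0.0023, 0.004, -0.0]
[-0.0027, 0.0038, -0.0]
```

Call:
{"name": "apply_moves", "arguments": {
  "commands": [
    [-0.002,0.005,0,0,1],
    [-0.002,0.005,0,0,1],
    [-0.0025,0.0045,0,0,1]
  ]
}}

```text
clock: 36.27
position: [0.5564, -0.087, 0.1702]
ee_rot: [0.47, 0.883, 0.001, -0.007]
ft_force: [-10.5, 1.6, 4.9]
grip_width: 0.239
```

```bash
python3 -c "
from h import *
crank(None);camera('wrist');crank(3.9,.1)"
```

```text
t36.27 pos [ 0.5564 -0.087   0.1702] xyaw 123.95 F [-10.5   1.6   4.9] w 0.239
  crank q 3.680 r 56.8  F tangential 10.4 radial 2.2 tilt [13.5 -4.9]
t36.32 pos [ 0.5571 -0.0869  0.1702] xyaw 123.97 F [-7.9  0.7  4.2] w 0.239
  crank q 3.691 r 56.9  F tangential 7.9 radial 1.1 tilt [13.3 -4.8]
[-0.0037, 0.0022, -0.0001]
[-0.0023, 0.0031, -0.0]
[-0.0025, 0.0029, -0.0]
```

Call:
{"name": "apply_moves", "arguments": {
  "commands": [
    [0,0,0,0,1],
    [0,0,0,0,0.3],
    [0,0,0,0,-0.4],
    [0,0,0,0,-0.8],
    [0,0,-0.02,0,-0.8]
  ]
}}

```text
clock: 36.73
position: [0.5564, -0.0866, 0.188]
ee_rot: [0.47, 0.883, 0.001, -0.009]
ft_force: [0.3, -0.4, 0.6]
grip_width: 0.762
```

Call:
{"name": "apply_moves", "arguments": {
  "commands": [
    [0,0,-0.035,0,-0.8],
    [0,0,-0.035,0,-0.8],
    [0.03,0,-0.02,0,-0.8],
    [0.035,0,0,0,-0.8],
    [0.035,0,0,0,-0.8]
  ]
}}

```text
clock: 37.15
position: [0.5039, -0.0088, 0.2867]
ee_rot: [0.475, 0.88, 0.001, -0.005]
ft_force: [0.3, 1.0, -1.0]
grip_width: 0.899
```

Call:
{"name": "apply_moves", "arguments": {
  "commands": [
    [0.035,0,0,0,-0.8],
    [0.035,0,0,0,-0.8],
    [0.035,0,0,0,-0.8],
    [0.015,0,0,0,-0.8],
    [0,0,0,0,-0.8]
  ]
}}

```text
clock: 37.57
position: [0.4326, 0.1017, 0.2914]
ee_rot: [0.471, 0.882, 0.005, -0.003]
ft_force: [-0.8, -0.4, -0.5]
grip_width: 0.905
```

```bash
python3 -c "
from h import *
camera('wrist');p,d=camera('top');W=cloud(d,*campose('top'))
q=W[(W[...,2]>.185)&(W[...,2]<.215)&(np.linalg.norm(W[...,:2]*1000-AX,axis=-1)<75)];k=q.mean(0)*1000;print('knob',len(q),k)
a=np.arctan2(*(k[:2]-AX)[::-1]);print('q',(PS-a)%(2*np.pi))
m=(W[...,2]>.053)&(W[...,2]<.068)&(np.linalg.norm(W[...,:2]*1000-(PO-50*PX),axis=-1)<60);e=W[m][:,:2]*1000-PO
print(len(e),'plate px',np.percentile(e@PX,[2,98]),'py',np.percentile(e@PY,[2,98]));pf()
p,d=camera('side');cv2.imwrite('pics/s6.png',cv2.resize(p[170:300,220:380,::-1],None,fx=4,fy=4))
W=cloud(d,*campose('side'));q=W[170:300,220:380].reshape(-1,3)*1000;x=(q[:,:2]-PO)@PX;y=(q[:,:2]-PO)@PY
m=(abs(y)<28)&(x<-30)&(x>-90)&(q[:,2]>50)&(q[:,2]<72);print('side: plate top n',m.sum(),'x',np.percentile(x[m],[1,99]),'z',np.median(q[m,2]),'slope mrad',np.polyfit(x[m],q[m,2],1)[0]*1000)"
```

```text
knob 43 [555.7156 -88.1021 197.8929]
q 3.665992328106414
473 plate px [-73.2043   6.4064] py [-35.8176  28.7327]
t37.67 pos [0.4341 0.099  0.2912] xyaw 123.61 F [ 0.7  0.1 -0.9] w 0.900
  press frame x -226.3 y 33.1 z 291.2 yaw err (turn to add) -0.74 tilt [8.6 6.3]
side: plate top n 269 x [-73.5658 -30.4872] z 60.86311105897002 slope mrad 7.4995565629628524
```

View pics/s6.png

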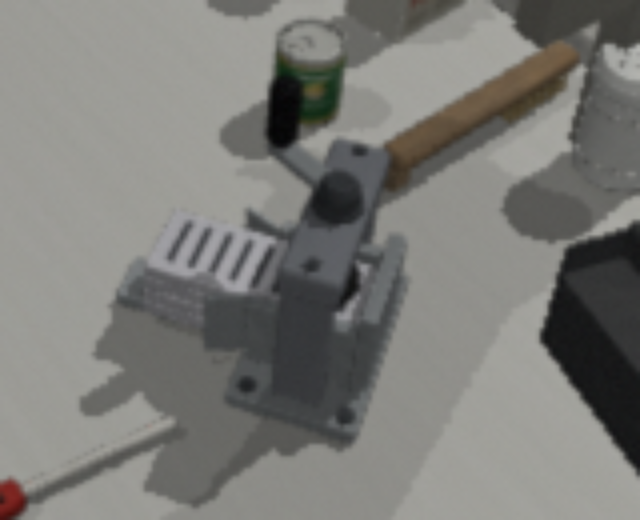

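Four plates sit flush in the press, the crank is where I left it (about 3.67 rad) and the hand is clear. I'm handing the job in.

```bash
python3 -c "
from workcell import workorder
print(workorder.hand_in())"
```

```text
the job is handed in; nothing more can be done
None
```

All four filter plates are in the press, pushed home against the back stop and stacked. I wound the crank clockwise until the pad touched, snugged it up, let go and backed the arm away, then handed the job in at about 38 s of the 210 s allowed. No verdict was reported.

**Plates:** each one came up against the back stop with clear resistance. In the last images the stack stands flush. The top plate lies at z ≈ 61 mm with about 7 mrad of slope, and its outer end is at x ≈ −73.5 mm in the press frame (−75 when fully home, with a calibration error of about 2 mm).

**Clamp:** the force at the knob rose from 5.5 N to 10.4 N, which puts the screw about 0.5 rad past touching, or roughly 50 N on the stack. After I let go, the crank stayed at about 3.67 rad; touching was expected at 3.2 rad.

**Worktop:** I never noticed contact with the tubs or tin, but I didn't measure their final positions.

**Checks that disagreed:**
- **Tool tilt:** the tool built up a few degrees of tilt. I took it out by pushing against the tongue of the press and against plates already held in place.
- **Second plate grasp:** there was a brief 37 N force as the fingers closed, but the grip was normal afterwards.
- **Press calibration:** my estimate of the screw axis was about 1.6 mm off, judging by the crank radius reading 53.5 mm on one side and 57 mm on the other.

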